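# Set up the fold-down spice cabinet and slide the loaded caddy in

## Task

Set up the little fold-down cabinet on the worktop: pull both wooden supports under its sloping front flap fully out, then lower the flap gently by hand (do not let it drop) until it lies level on them. Put the wooden caddy on the lowered flap with its handle end towards the robot, stand every small plain metal spice tin upright in it, and only then slide the loaded caddy straight back into the cabinet until it stops against the back. Leave the flap down on its supports, let go of everything, and do not disturb the mug, the printed food tin or the lidded tub.

Things in the scene. Friction and masses are not known exactly. Their poses are not given: they have to be found in the camera images.
- cabinet: fixed wooden counter-top cabinet, 260 wide (y), 227 tall, x from 0 to 142 mm, open at the sloping front behind the flap. Origin: on the worktop, under the middle of the flap's hinge line (hinge along y at x 0, z 85); x points into the cabinet, y left, z up. Inner floor z 83.5, y from -118 to 118, back panel at x 132; roof underside z 215, its front edge at x 52.
- flap (a joint): drop-front flap 165 long, 260 wide, 12 mm thick, 0.35 kg, hinged at its lower edge. 0 rad = closed, leaning back 20 deg, stays by its weight; grows towards the robot; 0.35 = upright, then falls outwards (lightly damped) unless held; 1.92 = level on the supports, top face at z 85, 1.5 above the cabinet floor, underside z 73. Without supports it swings on to 2.2.
- flap_pull (a point): centre of the wooden pull on the middle of the flap's free edge, 30 mm beyond it: a lying cylinder 26 mm long along y (pinch width), 22 mm diameter; pinched along y it can turn between the fingers as the flap swings. With b = 1.92 - flap angle its cabinet x = -195 cos b - 6 sin b, z = 85 + 195 sin b - 6 cos b mm (closed: 61, 270; level: -195, 79).
- support_left (a joint): slide-out support bar under the left end of the flap (cabinet y +100 mm): 0 m = pushed in, 0.11 m = fully out towards the robot (-x), at its stop. Slides with about 2 N of friction and stays where left. Its top is just under the level flap.
- support_right (a joint): slide-out support bar under the right end of the flap (cabinet y -100 mm): 0 m = pushed in, 0.11 m = fully out towards the robot (-x), at its stop. Slides with about 2 N of friction and stays where left. Its top is just under the level flap.
- pull_left (a point): centre of the wooden grip block on the front end of the left support: 20 mm wide (y, pinch width), 18 deep (x), 40 tall; this point is 52 mm above the worktop. It stands 50 mm in front of the hinge line when pushed in, 160 mm when fully out.
- pull_right (a point): centre of the wooden grip block on the front end of the right support: 20 mm wide (y, pinch width), 18 deep (x), 40 tall; this point is 52 mm above the worktop. It stands 50 mm in front of the hinge line when pushed in, 160 mm when fully out.
- caddy: loose wooden caddy, 0.35 kg: tray 150 (x) by 220 mm (y), floor 8 thick, rim 16 high, 6 thick; an upright middle board along x, 14 thick, 58 high, splits it and runs on 50 mm past the front edge (z 28 to 58) as the handle. Origin: centre of the underside, z up, handle to -x; balance point x -6. Each half takes two tins standing at z 8, say at x +-35, y +-70.
- tin_a: small spice tin, plain bare metal cylinder with a lid, 60 mm across, 60 mm tall, 0.16 kg. Origin: centre of its underside, z up along it. May be absent.
- tin_b: small spice tin, plain bare metal cylinder with a lid, 60 mm across, 60 mm tall, 0.16 kg. Origin: centre of its underside, z up along it. May be absent.
- tin_c: small spice tin, plain bare metal cylinder with a lid, 60 mm across, 60 mm tall, 0.16 kg. Origin: centre of its underside, z up along it. May be absent.
- tin_d: small spice tin, plain bare metal cylinder with a lid, 60 mm across, 60 mm tall, 0.16 kg. Origin: centre of its underside, z up along it. May be absent.
- mug: spotted mug with handle, 92 mm across, 95 mm tall, a bystander; leave it alone. Origin: centre of its underside.
- food_tin: printed food tin, 76 mm across, 58 mm tall, a bystander; leave it alone. Origin: centre of its underside.
- lidded_tub: white rectangular lidded tub, 93 x 125 mm, 66 mm tall, a bystander; leave it alone. Origin: centre of its underside.
- caddy_home (a point): point on the cabinet floor (cabinet x 57, y 0, z 83.5 mm) where the caddy's origin lies when the caddy is fully home against the back panel.
There are look-alikes about, which are no part of the job. Leave any pink look-alike of the tin_b alone.

How it is judged:
On the way, in this order (a step that is already met when the one before it is completed fails the run):
1. both supports are pulled fully out (value of joint each of support_left, support_right above 0.1 m), for 0.2 s.
2. the flap lies level on both supports (all of step 1 and value of joint flap between 1.87 and 1.97 rad and velocity of joint flap below 0.1 rad/s), for 0.2 s.
3. the caddy lies on the flap, not yet pushed in, and every tin stands upright in it (all of step 1 and value of joint flap between 1.87 and 1.97 rad and z of caddy in the frame of cabinet between 0.079 and 0.093 m and x of caddy in the frame of cabinet below -0.03 m and x of tin_a in the frame of caddy between -0.075 and 0.075 m and y of tin_a in the frame of caddy between -0.11 and 0.11 m and z of tin_a in the frame of caddy between 0.002 and 0.02 m and angle between each of tin_a, tin_b, tin_c, tin_d's own z axis and vertical below 0.15 rad and x of tin_b in the frame of caddy between -0.075 and 0.075 m and y of tin_b in the frame of caddy between -0.11 and 0.11 m and z of tin_b in the frame of caddy between 0.002 and 0.02 m and x of tin_c in the frame of caddy between -0.075 and 0.075 m and y of tin_c in the frame of caddy between -0.11 and 0.11 m and z of tin_c in the frame of caddy between 0.002 and 0.02 m and x of tin_d in the frame of caddy between -0.075 and 0.075 m and y of tin_d in the frame of caddy between -0.11 and 0.11 m and z of tin_d in the frame of caddy between 0.002 and 0.02 m), for 0.2 s.
At the end, for the whole second after the job is handed in: Both supports out to within 10 mm of their 110 mm travel; flap level (1.87 to 1.97 rad); caddy on the cabinet floor within 10 mm of touching the back panel, every tin present standing upright (within 0.15 rad) in its tray, all at rest (all of step 1 and value of joint flap between 1.87 and 1.97 rad and z of caddy in the frame of cabinet between 0.079 and 0.093 m and x of caddy in the frame of cabinet above 0.047 m and y of caddy in the frame of cabinet between -0.02 and 0.02 m and x of tin_a in the frame of caddy between -0.075 and 0.075 m and y of tin_a in the frame of caddy between -0.11 and 0.11 m and z of tin_a in the frame of caddy between 0.002 and 0.02 m and angle between each of tin_a, tin_b, tin_c, tin_d's own z axis and vertical below 0.15 rad and x of tin_b in the frame of caddy between -0.075 and 0.075 m and y of tin_b in the frame of caddy between -0.11 and 0.11 m and z of tin_b in the frame of caddy between 0.002 and 0.02 m and x of tin_c in the frame of caddy between -0.075 and 0.075 m and y of tin_c in the frame of caddy between -0.11 and 0.11 m and z of tin_c in the frame of caddy between 0.002 and 0.02 m and x of tin_d in the frame of caddy between -0.075 and 0.075 m and y of tin_d in the frame of caddy between -0.11 and 0.11 m and z of tin_d in the frame of caddy between 0.002 and 0.02 m and linear speed of each of caddy, tin_a, tin_b, tin_c, tin_d below 0.03 m/s).
It fails at once if the flap is lowered near level before both supports are out (value of joint flap above 1.5 rad and value of joint any of support_left, support_right below 0.085 m).
It fails at once if the flap is let drop (turns faster than 1.8 rad/s) (velocity of joint flap above 1.8 rad/s).
It fails at once if a bystander (mug, printed food tin, lidded tub) is moved more than 4 cm or tipped (distance of any of mug, food_tin, lidded_tub from where it was at the start of the episode above 0.04 m or angle between any of mug, food_tin, lidded_tub's own z axis and vertical above 0.5 rad).
Of tin_a, tin_b, tin_c, tin_d only 2 to 4 are there at a start; the rules pass over those that are not, and their reading is None.
At some moment in a run one of tin_a, tin_b, tin_c, tin_d may be knocked a few centimetres aside while the robot is not near it.
It also fails if it takes over 210 s, if anything falls off the work surface, if the arm or the gripper's body presses on something with over 40 N, if the wrist force passes 120 N, or if a joint passes its speed limit or range.

## Robot

A 6-joint arm with a two-finger parallel gripper is mounted at the origin on a cart in front of the work surface, level with it; the furniture and walls round the work are solid. World frame = base frame: x ahead of the robot, y to its left, z up, the work surface at z = 0. Lengths are in m, angles in rad, forces in N, time in s.
With the tool pointing down it reaches from about 0.35 to 0.875 m from the base axis. Payload 4.2 kg.
Tool frame: the origin (TCP) lies on the centre line of the jaws, within the pads' length; the fingertips stand 25 mm ahead of it and the grasp point (between the pads) lies 6 mm ahead of it; z points along the fingers, y is the line along which they close (so a half turn about z gives the same grasp; the last joint's range is limited). The gripper opens to 85 mm and grips with 20 to 120 N. Pads are 22 mm wide; open, the fingers measure 114 mm over their backs; the gripper's body (76 mm by 85 mm) begins 54 mm behind the grasp point. The pads swing forward as they close: fully open they stand 13 mm farther back than shut.
Start: joints at [1.546, 0.385, 0.008, 0, -1.194, -0.259], TCP at [0.175, 0.6, 0.256] pointing down, gripper open.
Joint ranges: [-3.14, 3.14], [-1.21, 2.06], [-1.07, 1.41], [-3.16, 2.05], [-2.99, -0.16], [-3.1, 3.1]. Speed limits (rad/s): [2.79, 2.79, 3.14, 3.14, 3.14, 3.14].

## Interface

Orientations are given as a rotation vector (axis times angle).
In Python, from rig import ctrl, eyes gives the robot as it stands.
- The arm moves only by the tool servo_tool, never from a script. Its argument "series" is a list of rows, each a list of 3 entries, a list of its own where there are three numbers: the shift along the tool's x, y, z in cm, then the turn about the tool's z in rad, then the opening, from 0 (shut) to 1 (fully open). A call has exactly 5 rows; each row is the pose to reach, as a shift and turn from the pose commanded when the call began, along the tool's axes at that moment; what a row does not reach only later rows make up. A row lasts 1/12 s, in which the tool goes at most 41.7 mm and 7.16 degrees, less where a joint would pass 70% of its speed; a pose out of reach is approached as far as the arm can. A call with a gripper value outside its range is refused whole. The fingers move at their own pace and stop on an object; "grip_force" is the grip in N (left out, the last holds). Time passes only in rows, so rows that repeat a pose let the fingers close, or fill a call up. It gives the time, the measured TCP pose, the force, the opening and the grip force at its end, in the units of the state.
- ctrl.observe(): the state, without advancing time (a new reading comes with each control period).
- eyes.snapshot(name): name is "scene" or "side" or "wrist"; returns (picture, depth): 400x640x3 uint8, red, green, blue; 400x640 float32, m along the optical axis (not along the pixel's ray), 0 where there is no reading.
- eyes.camera_params(name): a dict with "fx", "fy", "cx", "cy" (pixels), "R" (3x3) and "t" (3): a world point X has camera coordinates R X + t. Camera axes: x right, y down, z forward; pixel columns grow to the right and rows downward; lengths in m; the calibration is good to about 2 mm. A picture is of the moment at which its call begins: read the wrist's pose just before it. camera_params takes no time and is no camera call; for the wrist camera it gives the pose at the moment of the call.
- ctrl.hand_in(): hands the job in; it is judged then, once.
The state is a dict: "time": time; "joints": joint angles; "qd": joint speeds; "effort": joint torques, N m; "position": TCP position; "ee_rot": TCP orientation; "contact_force": force on the tool from outside, world axes, zero at the start; "wrist_torque": the same for the moment, N m; "gripper_width": opening from 0.0 (shut) to 1.0 (fully open); "grasp_force": force on a finger pad.
Only numpy, scipy, OpenCV 4.12 (cv2) and the standard library are available. Lean on these libraries where they do the work, as an engineer would, in place of code of your own. Each camera call takes 0.05 s, during which the arm holds its last target. There are 200 camera calls.

## Working session

There is one attempt and no reset: what is moved stays moved. The work goes in short steps, Python scripts to look and compute and a tool call to move; the robot and the scene stay as the last step left them, time stands still between calls to the robot, and variables do not carry over. Pictures are saved under pics/ and viewed, at most 14 in all, crops included, and the job is handed in when it is done.

Besides the shell and the picture viewer there is one more tool, called as name(argument=value, ...), one argument or row to a line, values as JSON. servo_tool: Moves the arm, as the interface text tells. Its arguments: {"type":"object","properties":{"series":{"type":"array"},"grip_force":{"type":"number"}},"required":["series"]}

```bash
ls; mkdir -p pics
cat > h.py <<'E'
import numpy as np, cv2
from rig import ctrl, eyes
from scipy.spatial.transform import Rotation as Ro
def ray(P,u,v):
    d=P['R'].T@np.array([(u-P['cx'])/P['fx'],(v-P['cy'])/P['fy'],1]); o=-P['R'].T@P['t']; return o,d
def onplane(P,u,v,z):
    o,d=ray(P,u,v); return o+d*(z-o[2])/d[2]
def cloud(P,D):
    v,u=np.indices(D.shape); c=np.stack([(u-P['cx'])/P['fx']*D,(v-P['cy'])/P['fy']*D,D],-1)
    return (c-P['t'])@P['R']
def proj(P,X):
    c=P['R']@np.array(X)+P['t']; return P['fx']*c[0]/c[2]+P['cx'],P['fy']*c[1]/c[2]+P['cy']
def snap(n,f=None):
    P=eyes.camera_params(n); I,D=eyes.snapshot(n)
    if f: cv2.imwrite('pics/'+f+'.png',I[...,::-1]); np.savez('pics/'+f+'.npz',I=I,D=D,**P)
    return P,I,D
def load(f):
    z=np.load('pics/'+f+'.npz'); return {k:z[k] for k in('fx','fy','cx','cy','R','t')},z['I'],z['D']
E
python3 - <<'E'
from h import *
s=ctrl.observe(); print(s)
print(Ro.from_rotvec(s['ee_rot']).as_matrix().round(3))
a=snap('scene','scene0'); b=snap('side','side0')
cv2.imwrite('pics/both.png',np.vstack([a[1],b[1]])[...,::-1][:, :])
for P in(a[0],b[0]): print((-P['R'].T@P['t']).round(3),P['R'].round(2).tolist())
E
```

```text
pics
{'time': 0.0, 'joints': array([ 1.54556642e+00,  3.85564247e-01,  6.62002560e-03, -5.07777995e-04,
       -1.19400797e+00, -2.58602832e-01]), 'qd': array([-1.00478270e-03, -4.65043911e-05,  1.22984322e-03,  1.15365280e-04,
        7.49383937e-04,  7.47664559e-04]), 'effort': array([-4.81781590e-04, -3.92284262e+01,  1.88403994e+01,  4.18609992e+00,
       -4.56395719e-03,  3.55953581e-06]), 'position': array([0.17485025, 0.59948633, 0.25521332]), 'ee_rot': array([ 3.10779377e+00, -4.44328839e-01, -3.41812540e-04]), 'contact_force': array([-0.36075019, -0.96853577, -1.20093917]), 'wrist_torque': array([ 0.05961485, -0.01256069, -0.00878311]), 'grasp_force': 0.0, 'gripper_width': 0.9997922827231567}
[[ 0.96  -0.28  -0.001]
 [-0.28  -0.96  -0.002]
 [ 0.     0.002 -1.   ]]
[-0.89   0.814  1.395] [[-0.49, -0.87, -0.02], [-0.53, 0.32, -0.79], [0.69, -0.37, -0.62]]
[0.35  1.207 1.241] [[-0.99, -0.12, -0.01], [-0.08, 0.67, -0.74], [0.1, -0.73, -0.68]]
```

View pics/scene0.png

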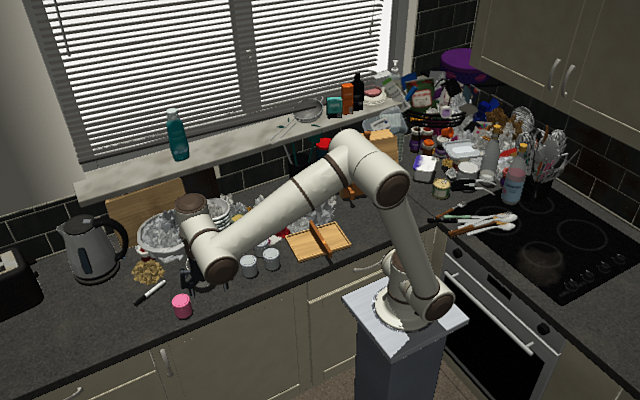

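View pics/side0.png

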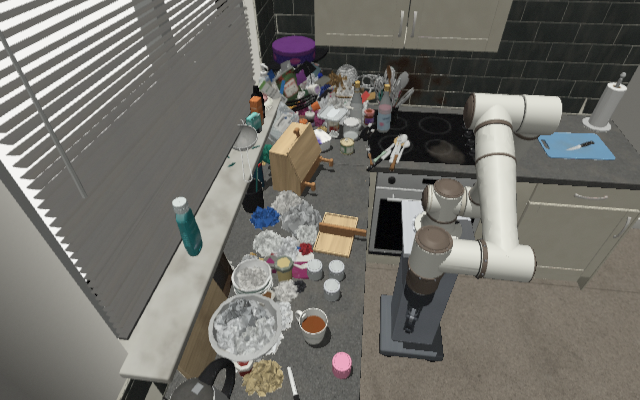

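The side view shows the cabinet at about (298,155), its grip blocks near (327,160) and (310,185), and the caddy at (338,235). There are three grey tins at (315,269), (336,269) and (331,289), the mug at (313,325) and the pink look-alike at (342,364). I'll enlarge to confirm these.

Run:
```python
from h import *
P,I,D=load('side0')
c=cv2.resize(I[110:310,230:420],None,fx=3,fy=3,interpolation=cv2.INTER_CUBIC); cv2.imwrite('pics/c1.png',c[...,::-1])
C=cloud(P,D)
for n,(u,v) in dict(t1=(315,264),t2=(336,265),t3=(331,285),pink=(342,357),mug=(313,325),caddyhandle=(355,233),cfloor=(330,245),cf2=(345,218),pl=(310,184),pr=(328,160),flap=(285,165),ctop=(290,130),food=(284,262),j=(346,143)).items(): print(n,C[v,u].round(3))
```

```text
t1 [0.492 0.302 0.057]
t2 [0.413 0.3   0.06 ]
t3 [0.423 0.392 0.061]
pink [0.362 0.65  0.061]
mug [0.466 0.55  0.054]
caddyhandle [0.351 0.107 0.035]
cfloor [0.449 0.166 0.014]
cf2 [0.4   0.004 0.013]
pl [ 0.573 -0.137  0.072]
pr [ 0.512 -0.337  0.065]
flap [ 0.685 -0.147  0.165]
ctop [ 0.693 -0.336  0.227]
food [0.599 0.348 0.112]
j [ 0.435 -0.51   0.053]
```

View pics/c1.png

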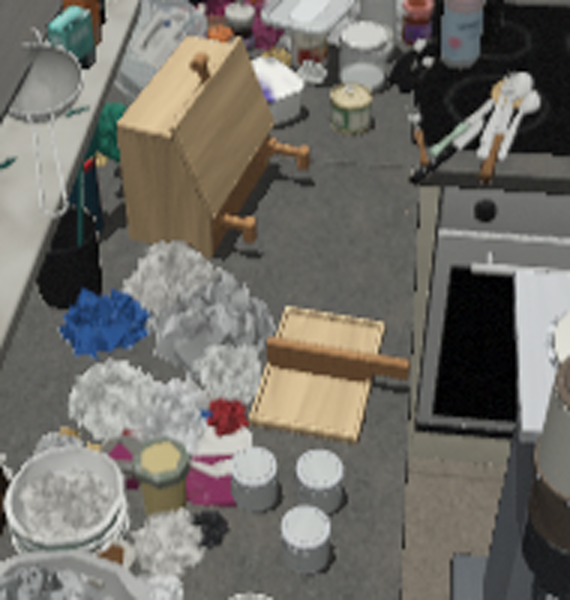

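Candidates for the spice tins:
- Plain bare metal, z about 0.06: (315,269), (336,269) and (331,289). These fit the description.
- Pink at (342,364): the look-alike, so I leave it.
- Printed tin at (347,146): the food tin.
- White pot at (351,123): too large and not metal.

The crop confirms three plain grey tins. Next I'll measure the cabinet, caddy and tins.

Run:
```python
from h import *
P,I,D=load('side0'); C=cloud(P,D); z=C[...,2]
hsv=cv2.cvtColor(I,cv2.COLOR_RGB2HSV)
wood=(hsv[...,0]>8)&(hsv[...,0]<28)&(hsv[...,1]>60)&(D>0)
def rect(m,lab):
    p=(C[m][:,:2]*1000).astype(np.float32); r=cv2.minAreaRect(p); print(lab,len(p),r,cv2.boxPoints(r).round().tolist())
def near(x,y,r): return np.hypot(C[...,0]-x,C[...,1]-y)<r
# cabinet top
rect(wood&(abs(z-.227)<.004)&near(.69,-.3,.2),'top')
# flap plane
m=wood&near(.66,-.27,.2)&(z>.1)&(z<.215)
p=C[m]; best=None
rng=np.random.default_rng(0)
for _ in range(300):
    a=p[rng.choice(len(p),3,False)]; n=np.cross(a[1]-a[0],a[2]-a[0]); n/=np.linalg.norm(n)+1e-12
    i=abs((p-a[0])@n)<.004
    if abs(abs(n[2])-.34)<.15 and (best is None or i.sum()>best.sum()): best=i
q=p[best]; c=q.mean(0); n=np.linalg.svd(q-c)[2][2]; n*=np.sign(n[2]); print('flap n',n.round(3),c.round(3),len(q),'yaw',np.degrees(np.arctan2(-n[1],-n[0])))
for y,lab in((-.137,'pl'),(-.337,'pr')):
    x=.573 if lab=='pl' else .512
    mm=wood&near(x,y,.035)&(z>.055)&(z<.085); print(lab,C[mm].mean(0).round(3),C[mm].min(0).round(3),C[mm].max(0).round(3),mm.sum())
rect(wood&near(.42,.1,.2)&(z>.004)&(z<.025),'caddy tray')
rect(wood&near(.42,.1,.2)&(z>.05)&(z<.066),'caddy board')
for x,y in((.492,.3),(.413,.3),(.423,.392)):
    mm=near(x,y,.045)&(abs(z-.06)<.005); print('tin',cv2.minEnclosingCircle((C[mm][:,:2]*1000).astype(np.float32)),mm.sum())
m=(z>-.01)&(z<.01)&(abs(C[...,1]-.3)<.1); print('edge x',np.percentile(C[m][:,0],[0,1]))
P2,I2,D2=load('scene0');C2=cloud(P2,D2)
```

```text
top 454 ((676.4468994140625, -274.9400634765625), (271.9369812011719, 105.82196044921875), 75.88379669189453) [[592.0, -394.0], [695.0, -420.0], [761.0, -156.0], [658.0, -130.0]]
flap n [-0.913  0.22   0.344] [ 0.607 -0.249  0.158] 660 yaw -13.527430448347271
pl [ 0.575 -0.144  0.066] [ 0.552 -0.157  0.055] [ 0.604 -0.132  0.077] 51
pr [ 0.514 -0.337  0.065] [ 0.491 -0.357  0.055] [ 0.543 -0.324  0.077] 44
caddy tray 1160 ((408.4219970703125, 96.97421264648438), (231.56097412109375, 196.9697265625), 83.30797576904297) [[297.0, -7.0], [493.0, -29.0], [520.0, 200.0], [324.0, 223.0]]
caddy board 169 ((405.5121154785156, 97.8914566040039), (23.736825942993164, 197.20542907714844), 82.28804016113281) [[306.0, 99.0], [502.0, 73.0], [505.0, 96.0], [309.0, 123.0]]
tin ((495.06463623046875, 309.4781188964844), 30.826738357543945) 157
tin ((411.771240234375, 305.3420715332031), 31.09614372253418) 148
tin ((420.62591552734375, 390.78692626953125), 30.839744567871094) 182
edge x [0.30179689 0.30389521]
```

```bash
cat >> h.py <<'E'
O=np.array([.590,-.254,0]); YAW=np.radians(-13.8)
def cab(x,y,z=0): 
    c,s=np.cos(YAW),np.sin(YAW); return O+np.array([c*x-s*y,s*x+c*y,z])
def tocab(X):
    c,s=np.cos(YAW),np.sin(YAW); d=np.array(X)-O; return np.array([c*d[0]+s*d[1],-s*d[0]+c*d[1],d[2]])
def go(T,yaw=None):
    s=ctrl.observe(); R=Ro.from_rotvec(s['ee_rot']).as_matrix(); a=np.arctan2(R[1,0],R[0,0])
    print('t%.1f'%s['time'],'pos',s['position'].round(4),'yaw',round(float(np.degrees(a)),2),'F',s['contact_force'].round(1),'w',round(s['gripper_width'],3),'g',round(s['grasp_force'],1))
    if T is not None: print(' shift cm',(R.T@(np.array(T)-s['position'])*100).round(2))
    if yaw is not None: print(' turn',round(float(a-np.radians(yaw)),3))
E
python3 - <<'E'
from h import *
go(cab(-.054,.1,.2),-13.8)
P=eyes.camera_params('wrist'); s=ctrl.observe(); R=Ro.from_rotvec(s['ee_rot']).as_matrix()
print('cam in tool',R.T@(-P['R'].T@P['t']-s['position']),(P['R']@R).round(2))
E
```

```text
t0.1 pos [0.1748 0.5995 0.2553] yaw -16.27 F [ 0.  -0.6 -0. ] w 0.997 g 0.0
 shift cm [57.94 60.54  5.66]
 turn -0.043
cam in tool [ 0.08078952  0.00066451 -0.11741151] [[ 0.    1.   -0.  ]
 [-0.95  0.   -0.31]
 [-0.31  0.    0.95]]
```

servo_tool(
  series=[
    [[2.3,2.4,0.2],0,1],
    [[4.6,4.8,0.4],0,1],
    [[7,7.3,0.6],0,1],
    [[9.3,9.7,0.8],0,1],
    [[11.6,12.1,1],0,1],
  ],
  grip_force=40,
)

```text
time: 0.52
position: [0.2528, 0.4496, 0.2457]
ee_rot: [3.109, -0.444, -0.0]
contact_force: [0.3, 0.7, 0.0]
gripper_width: 0.999
grasp_force: 0.0
```

servo_tool(
  series=[
    [[2.3,2.4,0.2],0,1],
    [[4.6,4.8,0.4],0,1],
    [[7,7.3,0.6],0,1],
    [[9.3,9.7,0.8],0,1],
    [[11.6,12.1,1],0,1],
  ],
)

```text
time: 0.93
position: [0.3301, 0.3009, 0.236]
ee_rot: [3.11, -0.444, -0.0]
contact_force: [0.1, -0.3, -0.3]
gripper_width: 0.998
grasp_force: 0.0
```

servo_tool(
  series=[
    [[2.3,2.4,0.2],0,1],
    [[4.6,4.8,0.4],0,1],
    [[7,7.3,0.6],0,1],
    [[9.3,9.7,0.8],0,1],
    [[11.6,12.1,1],0,1],
  ],
)

```text
time: 1.35
position: [0.4076, 0.1523, 0.2261]
ee_rot: [-3.11, 0.444, 0.0]
contact_force: [0.7, 0.7, 0.1]
gripper_width: 1.002
grasp_force: 0.0
```

servo_tool(
  series=[
    [[2.3,2.4,0.2],0,1],
    [[4.6,4.8,0.4],0,1],
    [[7,7.3,0.6],0,1],
    [[9.3,9.7,0.8],0,1],
    [[11.6,12.1,1],0,1],
  ],
)

```text
time: 1.77
position: [0.4851, 0.0037, 0.216]
ee_rot: [3.11, -0.445, -0.001]
contact_force: [0.5, 0.6, -0.1]
gripper_width: 0.999
grasp_force: 0.0
```

Run:
```python
from h import *
go(cab(-.056,.1,.2),-13.8)
```

```text
t1.8 pos [0.4851 0.0037 0.216 ] yaw -16.27 F [ 0.5  0.6 -0.1] w 0.999 g 0.0
 shift cm [11.26 12.05  1.59]
 turn -0.043
```

Run:
```python
from h import *
print(ctrl.observe()['joints'].round(3))
P,I,D=snap('wrist','w1')
I=I.copy()
for p in(cab(-.05,.1,.072),cab(-.05,-.1,.072)):
    u,v=proj(P,p); print(u,v); cv2.circle(I,(int(u),int(v)),5,(255,0,255),1)
cv2.imwrite('pics/w1m.png',I[...,::-1])
```

```text
[ 0.343  0.183 -0.386 -0.    -1.002  0.944]
479.75994774521735 56.94283572034354
739.5410020337988 45.08857589403351
```

View pics/w1m.png

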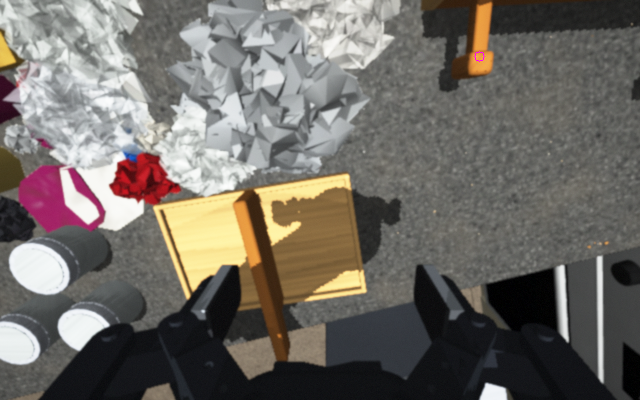

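The wrist view shows the left grip block at (475,63). The predicted mark at (480,57) is within about 6 mm. The wrist camera sits on the cabinet side, so I'll give the tool a half turn to keep it clear of the flap.

servo_tool(
  series=[
    [[0,0,0],-0.12,1],
    [[0,0,0],-0.24,1],
    [[0,0,0],-0.36,1],
    [[0,0,0],-0.48,1],
    [[0,0,0],-0.6,1],
  ],
)

```text
time: 2.23
position: [0.4845, 0.0053, 0.2159]
ee_rot: [-3.101, -0.503, 0.002]
contact_force: [-0.1, -0.1, 0.3]
gripper_width: 0.997
grasp_force: 0.0
```

servo_tool(
  series=[
    [[0,0,0],-0.12,1],
    [[0,0,0],-0.24,1],
    [[0,0,0],-0.36,1],
    [[0,0,0],-0.48,1],
    [[0,0,0],-0.6,1],
  ],
)

```text
time: 2.65
position: [0.4846, 0.0054, 0.2159]
ee_rot: [-2.813, -1.397, 0.001]
contact_force: [0.3, -0.5, -0.9]
gripper_width: 1.002
grasp_force: 0.0
```

servo_tool(
  series=[
    [[0,0,0],-0.12,1],
    [[0,0,0],-0.24,1],
    [[0,0,0],-0.36,1],
    [[0,0,0],-0.48,1],
    [[0,0,0],-0.6,1],
  ],
)

```text
time: 3.07
position: [0.4845, 0.0054, 0.2159]
ee_rot: [-2.275, -2.166, 0.001]
contact_force: [0.9, 0.3, -0.5]
gripper_width: 1.0
grasp_force: 0.0
```

servo_tool(
  series=[
    [[0,0,0],-0.12,1],
    [[0,0,0],-0.24,1],
    [[0,0,0],-0.36,1],
    [[0,0,0],-0.48,1],
    [[0,0,0],-0.6,1],
  ],
)

```text
time: 3.48
position: [0.4677, 0.0389, 0.212]
ee_rot: [1.602, 2.63, -0.05]
contact_force: [0.0, 0.1, -0.0]
gripper_width: 1.003
grasp_force: 0.0
```

servo_tool(
  series=[
    [[0,0,0],-0.12,1],
    [[0,0,0],-0.24,1],
    [[0,0,0],-0.36,1],
    [[0,0,0],-0.48,1],
    [[0,0,0],-0.6,1],
  ],
)

```text
time: 3.9
position: [0.4351, 0.0755, 0.1873]
ee_rot: [1.011, 2.754, -0.148]
contact_force: [0.5, -0.2, -0.1]
gripper_width: 1.003
grasp_force: 0.0
```

Run:
```python
from h import *
go(cab(-.065,.1,.2),166.2)
```

```text
t3.9 pos [0.4351 0.0755 0.1873] yaw 139.85 F [ 0.5 -0.2 -0.1] w 1.003 g 0.0
 shift cm [-22.53  -9.02   4.1 ]
 turn -0.46
```

Run:
```python
from h import *
s=ctrl.observe();print(s['joints'].round(3)); print(Ro.from_rotvec(s['ee_rot']).as_matrix().round(3))
```

```text
[ 0.674  0.095 -0.716  0.329 -0.767  3.096]
[[-0.745  0.649  0.156]
 [ 0.628  0.761 -0.163]
 [-0.224 -0.023 -0.974]]
```

Joint 6 ran into its limit, so I'll turn the other way.

servo_tool(
  series=[
    [[0,0,0],0.12,1],
    [[0,0,0],0.24,1],
    [[0,0,0],0.36,1],
    [[0,0,0],0.48,1],
    [[0,0,0],0.6,1],
  ],
)

```text
time: 4.32
position: [0.4352, 0.0748, 0.1872]
ee_rot: [1.782, 2.311, -0.052]
contact_force: [-0.3, 0.1, 0.6]
gripper_width: 1.004
grasp_force: 0.0
```

servo_tool(
  series=[
    [[0,0,0],0.12,1],
    [[0,0,0],0.24,1],
    [[0,0,0],0.36,1],
    [[0,0,0],0.48,1],
    [[0,0,0],0.6,1],
  ],
)

```text
time: 4.73
position: [0.4352, 0.0747, 0.1872]
ee_rot: [2.385, 1.68, 0.047]
contact_force: [-0.4, -0.3, 1.0]
gripper_width: 1.001
grasp_force: 0.0
```

Run:
```python
from h import *
s=ctrl.observe();print(s['joints'].round(3)); print(Ro.from_rotvec(s['ee_rot']).as_matrix().round(3))
go(cab(-.065,.1,.2),166.2)
```

```text
[ 0.671  0.096 -0.714  0.327 -0.769  1.89 ]
[[ 0.345  0.926  0.154]
 [ 0.933 -0.32  -0.163]
 [-0.102  0.2   -0.975]]
t4.7 pos [0.4352 0.0747 0.1872] yaw 69.73 F [-0.4 -0.3  1. ] w 1.001 g 0.0
 shift cm [-16.32  17.87   4.05]
 turn -1.684
```

The limit left a tilt that is purely joint 4: j2-j3-j5 is still π/2. Pressing gently on the opposite joint 6 limit should mirror it away. I'll go up first, then turn.

servo_tool(
  series=[
    [[0,0,-1.5],0.12,1],
    [[0,0,-3],0.24,1],
    [[0,0,-4.5],0.36,1],
    [[0,0,-6],0.48,1],
    [[0,0,-7],0.6,1],
  ],
)

```text
time: 5.15
position: [0.4247, 0.0865, 0.2568]
ee_rot: [2.791, 0.906, 0.145]
contact_force: [0.1, -0.1, -0.6]
gripper_width: 1.001
grasp_force: 0.0
```

servo_tool(
  series=[
    [[0,0,0],0.12,1],
    [[0,0,0],0.24,1],
    [[0,0,0],0.36,1],
    [[0,0,0],0.48,1],
    [[0,0,0],0.6,1],
  ],
)

```text
time: 5.57
position: [0.4244, 0.0861, 0.2554]
ee_rot: [2.966, 0.041, 0.227]
contact_force: [0.8, -0.2, 0.5]
gripper_width: 0.998
grasp_force: 0.0
```

servo_tool(
  series=[
    [[0,0,0],0.12,1],
    [[0,0,0],0.24,1],
    [[0,0,0],0.36,1],
    [[0,0,0],0.48,1],
    [[0,0,0],0.6,1],
  ],
)

```text
time: 5.98
position: [0.4244, 0.0861, 0.2554]
ee_rot: [2.891, -0.851, 0.295]
contact_force: [1.3, -0.2, 0.5]
gripper_width: 1.001
grasp_force: 0.0
```

servo_tool(
  series=[
    [[0,0,0],0.12,1],
    [[0,0,0],0.24,1],
    [[0,0,0],0.36,1],
    [[0,0,0],0.48,1],
    [[0,0,0],0.6,1],
  ],
)

```text
time: 6.4
position: [0.4244, 0.0861, 0.2554]
ee_rot: [2.559, -1.699, 0.339]
contact_force: [0.1, 0.2, 0.3]
gripper_width: 1.001
grasp_force: 0.0
```

servo_tool(
  series=[
    [[0,0,0],0.12,1],
    [[0,0,0],0.24,1],
    [[0,0,0],0.36,1],
    [[0,0,0],0.48,1],
    [[0,0,0],0.6,1],
  ],
)

```text
time: 6.82
position: [0.4244, 0.0861, 0.2554]
ee_rot: [-1.964, 2.406, -0.351]
contact_force: [-0.4, 0.6, -0.8]
gripper_width: 1.002
grasp_force: 0.0
```

servo_tool(
  series=[
    [[0,0,0],0.12,1],
    [[0,0,0],0.24,1],
    [[0,0,0],0.36,1],
    [[0,0,0],0.48,1],
    [[0,0,0],0.6,1],
  ],
)

```text
time: 7.23
position: [0.4244, 0.0861, 0.2554]
ee_rot: [-1.141, 2.821, -0.322]
contact_force: [0.6, 0.7, -0.0]
gripper_width: 1.002
grasp_force: 0.0
```

servo_tool(
  series=[
    [[0,0,0],0.12,1],
    [[0,0,0],0.24,1],
    [[0,0,0],0.36,1],
    [[0,0,0],0.48,1],
    [[0,0,0],0.6,1],
  ],
)

```text
time: 7.65
position: [0.4244, 0.0861, 0.2554]
ee_rot: [-0.252, 2.979, -0.266]
contact_force: [-0.7, -0.3, 0.0]
gripper_width: 0.999
grasp_force: 0.0
```

servo_tool(
  series=[
    [[0,0,0],0.12,1],
    [[0,0,0],0.24,1],
    [[0,0,0],0.36,1],
    [[0,0,0],0.48,1],
    [[0,0,0],0.6,1],
  ],
)

```text
time: 8.07
position: [0.4244, 0.0861, 0.2554]
ee_rot: [0.631, 2.881, -0.189]
contact_force: [-0.4, 0.6, 0.2]
gripper_width: 0.999
grasp_force: 0.0
```

servo_tool(
  series=[
    [[0,0,0],0.08,1],
    [[0,0,0],0.16,1],
    [[0,0,0],0.25,1],
    [[0,0,0],0.33,1],
    [[0,0,0],0.4,1],
  ],
)

```text
time: 8.48
position: [0.4419, 0.0623, 0.2633]
ee_rot: [1.149, 2.741, -0.103]
contact_force: [0.7, 0.3, -0.4]
gripper_width: 1.002
grasp_force: 0.0
```

Run:
```python
from h import *
s=ctrl.observe();print(s['joints'].round(3)); print(Ro.from_rotvec(s['ee_rot']).as_matrix().round(3))
go(cab(-.065,.1,.2),166.2)
```

```text
[ 0.617  0.022 -0.534  0.214 -0.995 -3.096]
[[-0.689  0.713  0.127]
 [ 0.702  0.701 -0.128]
 [-0.18   0.001 -0.984]]
t8.5 pos [0.4419 0.0623 0.2633] yaw 134.5 F [ 0.7  0.3 -0.4] w 1.002 g 0.0
 shift cm [-20.65  -6.52  10.22]
 turn -0.553
```

servo_tool(
  series=[
    [[0,0,0],0.08,1],
    [[0,0,0],0.16,1],
    [[0,0,0],0.24,1],
    [[0,0,0],0.32,1],
    [[0,0,0],0.4,1],
  ],
)

```text
time: 8.9
position: [0.468, 0.0018, 0.2699]
ee_rot: [1.582, 2.602, 0.024]
contact_force: [0.5, -0.2, -0.5]
gripper_width: 0.999
grasp_force: 0.0
```

Run:
```python
from h import *
s=ctrl.observe();print(s['joints'].round(3)); print(Ro.from_rotvec(s['ee_rot']).as_matrix().round(3))
go(cab(-.065,.1,.2),166.2)
```

```text
[ 0.394  0.06  -0.42   0.08  -1.023 -3.096]
[[-0.457  0.885  0.09 ]
 [ 0.886  0.461 -0.036]
 [-0.074  0.064 -0.995]]
t8.9 pos [0.468  0.0018 0.2699] yaw 117.27 F [ 0.5 -0.2 -0.5] w 0.999 g 0.0
 shift cm [-15.96   0.27   8.22]
 turn -0.854
```

servo_tool(
  series=[
    [[0,0,0],0.05,1],
    [[0,0,0],0.1,1],
    [[0,0,0],0.15,1],
    [[0,0,0],0.2,1],
    [[0,0,0],0.2,1],
  ],
)

```text
time: 9.32
position: [0.4779, -0.0342, 0.2701]
ee_rot: [1.804, 2.504, 0.087]
contact_force: [0.6, 0.2, 0.6]
gripper_width: 1.002
grasp_force: 0.0
```

Run:
```python
from h import *
s=ctrl.observe();j=s['joints'];print(j.round(3),'pitch',j[1]-j[2]-j[4]); print(Ro.from_rotvec(s['ee_rot']).as_matrix().round(3))
go(cab(-.065,.1,.2),166.2)
```

```text
[ 0.273  0.087 -0.361  0.008 -1.045 -3.096] pitch 1.4930216504211007
[[-0.316  0.946  0.077]
 [ 0.949  0.316  0.014]
 [-0.011  0.077 -0.997]]
t9.3 pos [ 0.4779 -0.0342  0.2701] yaw 108.43 F [0.6 0.2 0.6] w 1.002 g 0.0
 shift cm [-12.39   2.95   7.4 ]
 turn -1.008
```

Joint 4 is back near zero. A 4.5° pitch remains, in the tool x-z plane, and it doesn't affect the pinches. Now to the left pull.

servo_tool(
  series=[
    [[-2.4,0.6,0.4],-0.12,1],
    [[-4.8,1.2,0.8],-0.24,1],
    [[-7.2,1.8,1.2],-0.36,1],
    [[-9.6,2.4,1.6],-0.48,1],
    [[-12,3,2],-0.6,1],
  ],
)

```text
time: 9.73
position: [0.5464, -0.1376, 0.2539]
ee_rot: [0.964, 2.917, 0.057]
contact_force: [0.5, 0.7, 0.7]
gripper_width: 1.0
grasp_force: 0.0
```

servo_tool(
  series=[
    [[0,0,0],-0.1,1],
    [[0,0,0],-0.2,1],
    [[0,0,0],-0.3,1],
    [[0,0,0],-0.4,1],
    [[0,0,0],-0.4,1],
  ],
)

```text
time: 10.15
position: [0.5459, -0.1366, 0.2539]
ee_rot: [0.372, 3.044, 0.035]
contact_force: [0.2, -0.1, 0.6]
gripper_width: 1.0
grasp_force: 0.0
```

Run:
```python
from h import *
go(cab(-.06,.1,.06),166.2)
print(ctrl.observe()['joints'].round(2))
P,I,D=snap('wrist','w2')
I=I.copy();C=cloud(P,D)
for p in(cab(-.05,.1,.072),cab(-.05,-.1,.072)):
    u,v=proj(P,p); print(u,v); cv2.circle(I,(int(u),int(v)),5,(255,0,255),1)
cv2.imwrite('pics/w2m.png',I[...,::-1])
```

```text
t10.2 pos [ 0.5459 -0.1366  0.2539] yaw 166.0 F [ 0.2 -0.1  0.6] w 1.0 g 0.0
 shift cm [ 0.3  -0.96 19.4 ]
 turn -0.003
[ 0.04  0.25 -0.19 -0.01 -1.05 -1.85]
318.6525458901763 196.42709221038487
121.42174971759664 198.51245028168458
```

View pics/w2m.png

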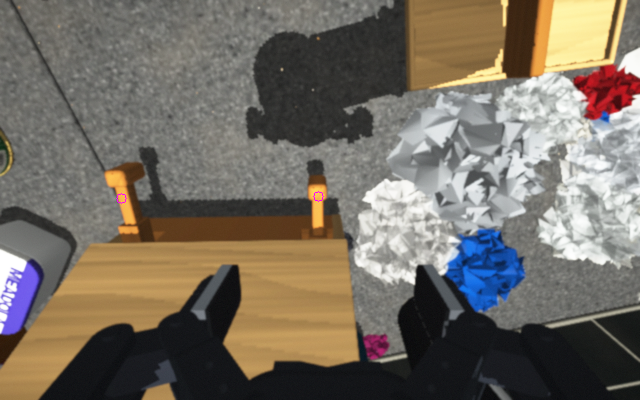

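Run:
```python
from h import *
P,I,D=load('w2'); C=cloud(P,D)
q=np.apply_along_axis(tocab,-1,C)*1000
for u in(318,125):
    for v in range(158,216,4): print(u,v,q[v,u].round().astype(int).tolist(),end=' ')
    print()
for v in(182,190): print([q[v,u].round().astype(int).tolist() for u in range(300,336,4)])
for v in(176,184): print([q[v,u].round().astype(int).tolist() for u in range(100,150,5)])
```

```text
318 158 [-73, 100, -1] 318 162 [-69, 100, 0] 318 166 [-63, 100, -1] 318 170 [-58, 100, 0] 318 174 [-53, 100, -1] 318 178 [-63, 100, 50] 318 182 [-64, 99, 65] 318 186 [-61, 99, 71] 318 190 [-57, 99, 72] 318 194 [-53, 99, 73] 318 198 [-48, 99, 71] 318 202 [-42, 99, 67] 318 206 [-37, 99, 66] 318 210 [-32, 99, 66] 318 214 [-28, 99, 68] 
125 158 [-75, -132, -1] 125 162 [-80, -107, 41] 125 166 [-80, -98, 56] 125 170 [-78, -93, 65] 125 174 [-75, -92, 70] 125 178 [-71, -93, 69] 125 182 [-67, -93, 71] 125 186 [-62, -97, 67] 125 190 [-57, -98, 66] 125 194 [-53, -98, 67] 125 198 [-49, -99, 68] 125 202 [-45, -100, 68] 125 206 [-40, -101, 68] 125 210 [-36, -102, 68] 125 214 [-31, -104, 68] 
[[-43, 77, 0], [-43, 82, 0], [-62, 89, 61], [-63, 93, 65], [-64, 97, 66], [-63, 102, 65], [-63, 106, 63], [-43, 112, 0], [-43, 117, 0]]
[[-32, 76, 0], [-32, 82, -1], [-57, 89, 71], [-57, 93, 72], [-57, 97, 72], [-57, 101, 73], [-57, 106, 72], [-32, 112, 0], [-32, 117, -1]]
[[-53, -168, 0], [-74, -109, 73], [-74, -105, 72], [-74, -100, 73], [-73, -96, 71], [-73, -93, 69], [-70, -93, 61], [-68, -92, 53], [-66, -92, 46], [-52, -113, 0]]
[[-42, -171, -1], [-43, -164, 0], [-66, -107, 72], [-66, -102, 72], [-66, -97, 72], [-65, -94, 71], [-61, -96, 60], [-42, -128, -1], [-42, -121, 0], [-42, -115, 0]]
```

The left block is at cab (-54, 98) mm. The right one is at about (-71, -102), so it is already slightly out. I'll descend on the left one.

servo_tool(
  series=[
    [[0,-0.3,3],0,1],
    [[-0.1,-0.6,6],0,1],
    [[-0.1,-0.9,9],0,1],
    [[-0.1,-1.2,12],0,1],
    [[-0.1,-1.2,14],0,1],
  ],
)

```text
time: 10.62
position: [0.5536, -0.1468, 0.1115]
ee_rot: [0.381, 3.046, 0.036]
contact_force: [-0.9, 0.5, 0.4]
gripper_width: 1.0
grasp_force: 0.0
```

servo_tool(
  series=[
    [[0,0,1.5],0,1],
    [[0,0,3],0,1],
    [[0,0,4],0,1],
    [[0,0,5.2],0,1],
    [[0,0,5.2],0,1],
  ],
)

```text
time: 11.03
position: [0.5578, -0.1459, 0.0604]
ee_rot: [0.378, 3.047, 0.035]
contact_force: [0.4, -0.0, -0.3]
gripper_width: 0.997
grasp_force: 0.0
```

servo_tool(
  series=[
    [[0,0,0],0,0],
    [[0,0,0],0,0],
    [[0,0,0],0,0],
    [[0,0,0],0,0],
    [[0,0,0],0,0],
  ],
)

```text
time: 11.45
position: [0.5595, -0.1462, 0.0634]
ee_rot: [0.375, 3.041, 0.036]
contact_force: [-0.1, -0.7, 1.3]
gripper_width: 0.299
grasp_force: 0.0
```

servo_tool(
  series=[
    [[0,0,0],0,0],
    [[0,0,0],0,0],
    [[0,0,0],0,0],
    [[0,0,0],0,0],
    [[0,0,0],0,0],
  ],
)

```text
time: 11.87
position: [0.5604, -0.1453, 0.0636]
ee_rot: [0.373, 3.041, 0.036]
contact_force: [1.1, 5.9, 1.0]
gripper_width: 0.234
grasp_force: 39.1
```

Run:
```python
from h import *
s=ctrl.observe(); print(tocab(s['position']).round(4)); go(tocab(s['position'])*0+cab(-.165,.098,s['position'][2]),166.2)
```

```text
[-0.0547  0.0985  0.0636]
t11.9 pos [ 0.5604 -0.1453  0.0636] yaw 165.95 F [1.1 5.9 1. ] w 0.234 g 39.1
 shift cm [11.   -0.08 -0.83]
 turn -0.004
```

servo_tool(
  series=[
    [[2.2,0,-0.2],0,0],
    [[4.4,0,-0.3],0,0],
    [[6.6,0,-0.5],0,0],
    [[8.8,0,-0.7],0,0],
    [[10.6,-0.1,-0.8],0,0],
  ],
)

```text
time: 12.28
position: [0.4571, -0.1202, 0.0637]
ee_rot: [0.373, 3.037, 0.038]
contact_force: [4.2, 5.2, -9.9]
gripper_width: 0.231
grasp_force: 44.2
```

servo_tool(
  series=[
    [[0.2,0,0],0,0],
    [[0.4,0,0],0,0],
    [[0.6,0,-0.1],0,0],
    [[0.8,0,-0.1],0,0],
    [[0.8,0,-0.1],0,0],
  ],
)

```text
time: 12.7
position: [0.4562, -0.1197, 0.0644]
ee_rot: [0.367, 3.026, 0.037]
contact_force: [18.4, -6.5, -22.1]
gripper_width: 0.232
grasp_force: 41.0
```

Run:
```python
from h import *
s=ctrl.observe(); print(tocab(s['position']).round(4)); go(None)
P,I,D=snap('wrist','w3'); C=cloud(P,D)
q=np.apply_along_axis(tocab,-1,C)*1000
m=(abs(q[...,2]-72)<4)&(q[...,0]<-30)&(q[...,0]>-200); 
for a,b in((80,120),(-125,-75)):
    k=m&(q[...,1]>a)&(q[...,1]<b); print(k.sum(), np.percentile(q[k],[1,50,99],axis=0).round(1).tolist() if k.any() else '')
```

```text
[-0.162   0.0986  0.0644]
t12.7 pos [ 0.4562 -0.1197  0.0644] yaw 166.07 F [ 18.4  -6.5 -22.1] w 0.232 g 41.0
2210 [[-174.0, 82.1, 68.1], [-165.0, 97.4, 71.8], [-134.1, 117.3, 75.9]]
0
```

The left support is out to its stop (18 N). The cabinet origin needs about a 4 mm correction. I'll release and go to the right one.

servo_tool(
  series=[
    [[-0.6,0,0],0,1],
    [[-0.6,0,0],0,1],
    [[-0.6,0,0],0,1],
    [[-0.6,0,0],0,1],
    [[-0.6,0,0],0,1],
  ],
)

```text
time: 13.17
position: [0.4531, -0.121, 0.0639]
ee_rot: [0.376, 3.043, 0.036]
contact_force: [-0.2, -0.1, -0.4]
gripper_width: 0.921
grasp_force: 0.0
```

servo_tool(
  series=[
    [[0,0,-2],0,1],
    [[0,0,-4],0,1],
    [[0,0,-6],0,1],
    [[0,0,-8],0,1],
    [[0,0,-9],0,1],
  ],
)

```text
time: 13.58
position: [0.4471, -0.1223, 0.156]
ee_rot: [0.374, 3.039, 0.036]
contact_force: [0.4, -0.1, -0.2]
gripper_width: 0.998
grasp_force: 0.0
```

```bash
sed -i 's/^O=.*/O=np.array([.5861,-.2530,0])/' h.py
python3 - <<'E'
from h import *
go(cab(-.067,-.101,.062),166.2)
E
```

```text
Traceback (most recent call last):
  File "h.py", line 21, in cab
    c,s=np.cos(YAW),np.sin(YAW); return O+np.array([c*x-s*y,s*x+c*y,z])
               ^^^
NameError: name 'YAW' is not defined
```

```bash
sed -i 's/^O=.*/O=np.array([.5861,-.2530,0]); YAW=np.radians(-13.8)/' h.py
python3 - <<'E'
from h import *
go(cab(-.067,-.101,.062),166.2)
E
```

```text
t13.6 pos [ 0.4471 -0.1223  0.156 ] yaw 165.89 F [ 0.4 -0.1 -0.2] w 0.998 g 0.0
 shift cm [ -9.28 -19.75   9.48]
 turn -0.005
```

servo_tool(
  series=[
    [[-1.5,-3.5,0],0,1],
    [[-3,-7,0],0,1],
    [[-4.5,-10.5,0],0,1],
    [[-6,-14,0],0,1],
    [[-7.5,-17,0],0,1],
  ],
)

```text
time: 14.0
position: [0.4776, -0.3072, 0.1536]
ee_rot: [0.376, 3.043, 0.036]
contact_force: [0.4, 0.7, 0.4]
gripper_width: 1.002
grasp_force: 0.0
```

servo_tool(
  series=[
    [[-1,-1.5,1],0,1],
    [[-1.8,-2.7,3],0,1],
    [[-1.8,-2.7,6],0,1],
    [[-1.8,-2.7,8],0,1],
    [[-1.8,-2.7,9.2],0,1],
  ],
)

```text
time: 14.42
position: [0.4943, -0.3342, 0.0593]
ee_rot: [0.378, 3.047, 0.038]
contact_force: [0.5, 0.0, -0.7]
gripper_width: 0.999
grasp_force: 0.0
```

servo_tool(
  series=[
    [[0,0,0],0,1],
    [[0,0,0],0,0],
    [[0,0,0],0,0],
    [[0,0,0],0,0],
    [[0,0,0],0,0],
  ],
)

```text
time: 14.83
position: [0.497, -0.3348, 0.0638]
ee_rot: [0.374, 3.04, 0.034]
contact_force: [-0.2, 0.6, -0.0]
gripper_width: 0.453
grasp_force: 0.0
```

servo_tool(
  series=[
    [[0,0,0],0,0],
    [[0,0,0],0,0],
    [[0,0,0],0,0],
    [[0,0,0],0,0],
    [[0,0,0],0,0],
  ],
)

```text
time: 15.25
position: [0.4968, -0.3354, 0.0634]
ee_rot: [0.373, 3.041, 0.033]
contact_force: [-2.8, -0.9, 5.5]
gripper_width: 0.232
grasp_force: 42.4
```

Run:
```python
from h import *
s=ctrl.observe(); print(tocab(s['position']).round(4)); go(cab(-.161,-.101,.062),166.2)
```

```text
[-0.0671 -0.1013  0.0634]
t15.2 pos [ 0.4968 -0.3354  0.0634] yaw 165.95 F [-2.8 -0.9  5.5] w 0.232 g 42.4
 shift cm [ 9.38  0.01 -0.55]
 turn -0.004
```

servo_tool(
  series=[
    [[2,0,-0.1],0,0],
    [[4,0,-0.3],0,0],
    [[6,0,-0.4],0,0],
    [[7.6,0,-0.6],0,0],
    [[8.8,0,-0.7],0,0],
  ],
)

```text
time: 15.67
position: [0.4107, -0.3143, 0.0635]
ee_rot: [0.374, 3.039, 0.032]
contact_force: [-0.6, -4.1, -1.5]
gripper_width: 0.228
grasp_force: 40.7
```

servo_tool(
  series=[
    [[0.3,0,0],0,0],
    [[0.6,0,0],0,0],
    [[0.9,0,-0.1],0,0],
    [[1.2,0,-0.1],0,0],
    [[1.2,0,-0.1],0,0],
  ],
)

```text
time: 16.08
position: [0.4098, -0.3142, 0.0642]
ee_rot: [0.368, 3.019, 0.023]
contact_force: [21.4, -8.0, -20.3]
gripper_width: 0.227
grasp_force: 40.4
```

Run:
```python
from h import *
s=ctrl.observe(); print(tocab(s['position']).round(4)); go(None)
P,I,D=snap('wrist','w4'); C=cloud(P,D)
q=np.apply_along_axis(tocab,-1,C)*1000
m=(abs(q[...,2]-72)<4)&(q[...,0]<-30)&(q[...,0]>-200); 
for a,b in((80,120),(-125,-75)):
    k=m&(q[...,1]>a)&(q[...,1]<b); print(k.sum(), np.percentile(q[k],[1,50,99],axis=0).round(1).tolist() if k.any() else '')
```

```text
[-0.1566 -0.1015  0.0642]
t16.1 pos [ 0.4098 -0.3142  0.0642] yaw 166.01 F [ 21.4  -8.  -20.3] w 0.227 g 40.4
0 
2251 [[-168.8, -119.8, 68.1], [-160.8, -102.3, 71.8], [-128.4, -81.4, 75.9]]
```

Both supports are out at their stops. Now release and go to the flap pull.

servo_tool(
  series=[
    [[-0.9,0,0],0,1],
    [[-0.9,0,0],0,1],
    [[-0.9,0,0],0,1],
    [[-0.9,0,0],0,1],
    [[-0.9,0,0],0,1],
  ],
)

```text
time: 16.55
position: [0.4065, -0.3123, 0.0634]
ee_rot: [0.376, 3.044, 0.036]
contact_force: [-0.1, 0.6, 0.3]
gripper_width: 0.921
grasp_force: 0.0
```

servo_tool(
  series=[
    [[0,0,-3],0,1],
    [[0,0,-7],0,1],
    [[0,0,-11],0,1],
    [[0,0,-15],0,1],
    [[0,0,-18.5],0,1],
  ],
)

```text
time: 16.97
position: [0.3922, -0.3151, 0.2508]
ee_rot: [0.376, 3.041, 0.035]
contact_force: [1.8, -0.5, -0.4]
gripper_width: 0.998
grasp_force: 0.0
```

servo_tool(
  series=[
    [[0,0,-1],0,1],
    [[0,2,-2],0,1],
    [[0,5,-3],0,1],
    [[0,8,-4],0,1],
    [[0,10,-5],0,1],
  ],
)

```text
time: 17.38
position: [0.4125, -0.2172, 0.3011]
ee_rot: [0.376, 3.043, 0.037]
contact_force: [0.0, 1.0, 0.3]
gripper_width: 0.999
grasp_force: 0.0
```

Run:
```python
from h import *
go(cab(-.02,0,.28),166.2)
P,I,D=snap('wrist','w5')
I=I.copy();C=cloud(P,D); q=np.apply_along_axis(tocab,-1,C)*1000
u,v=proj(P,cab(.061,0,.27)); print(u,v); cv2.circle(I,(int(u),int(v)),5,(255,0,255),1)
m=(q[...,2]>250)&(q[...,2]<300)&(abs(q[...,1])<60)&(q[...,0]>0); print(m.sum(),np.percentile(q[m],[2,50,98],axis=0).round() if m.any() else '')
cv2.imwrite('pics/w5m.png',I[...,::-1])
```

```text
t17.4 pos [ 0.4125 -0.2172  0.3011] yaw 165.85 F [0.  1.  0.3] w 0.999 g 0.0
 shift cm [-15.51   0.65   3.25]
 turn -0.006
334.8655919818458 498.6083960577471
0
```

View pics/w5m.png

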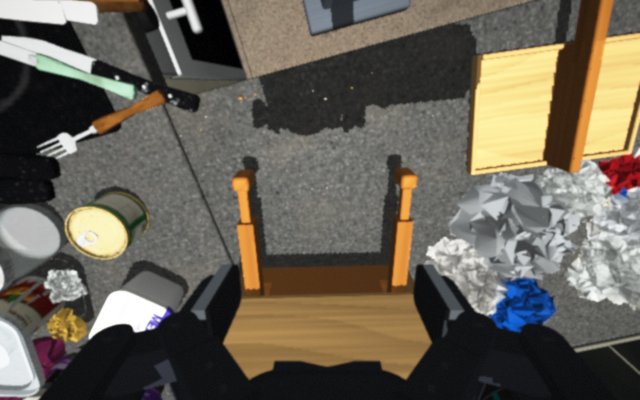

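The wrist view shows both supports out at (241,180) and (405,178), with the tub at (140,310) and food tin at (107,222) off to the side. The pull is hidden under the gripper, so I'll check it in the stored side image while approaching.

servo_tool(
  series=[
    [[-3,0.1,0.6],0,1],
    [[-6,0.2,1.2],0,1],
    [[-9,0.4,1.8],0,1],
    [[-12,0.5,2.4],0,1],
    [[-15.5,0.6,3],0,1],
  ],
)

```text
time: 17.85
position: [0.5672, -0.2504, 0.2818]
ee_rot: [0.376, 3.044, 0.037]
contact_force: [0.4, 0.3, 0.7]
gripper_width: 0.998
grasp_force: 0.0
```

Run:
```python
from h import *
P,I,D=load('side0'); C=cloud(P,D); q=np.apply_along_axis(tocab,-1,C)*1000
m=(q[...,2]>250)&(q[...,2]<300)&(abs(q[...,1])<60)&(q[...,0]>0)&(q[...,0]<130); print(m.sum(),np.percentile(q[m],[2,50,98],axis=0).round() if m.any() else '')
go(cab(.061,0,.276),166.2); print(ctrl.observe()['joints'].round(2))
```

```text
40 [[ 55. -14. 251.]
 [ 61.   7. 271.]
 [ 76.  15. 285.]]
t17.9 pos [ 0.5672 -0.2504  0.2818] yaw 165.86 F [0.4 0.3 0.7] w 0.998 g 0.0
 shift cm [-7.94  0.21  1.15]
 turn -0.006
[-0.17  0.33  0.   -0.03 -1.17 -1.64]
```

servo_tool(
  series=[
    [[-1.6,0,0.2],0,1],
    [[-3.2,0.1,0.4],0,1],
    [[-4.8,0.1,0.6],0,1],
    [[-6.4,0.2,0.8],0,1],
    [[-7.9,0.2,1.1],0,1],
  ],
)

```text
time: 18.27
position: [0.6451, -0.2677, 0.2764]
ee_rot: [0.376, 3.044, 0.036]
contact_force: [-0.2, -0.2, 0.0]
gripper_width: 0.999
grasp_force: 0.0
```

servo_tool(
  series=[
    [[0,0,0],0,1],
    [[0,0,0],0,0],
    [[0,0,0],0,0],
    [[0,0,0],0,0],
    [[0,0,0],0,0],
  ],
  grip_force=30,
)

```text
time: 18.68
position: [0.6442, -0.2675, 0.2779]
ee_rot: [0.375, 3.042, 0.036]
contact_force: [-1.0, 0.3, 0.3]
gripper_width: 0.457
grasp_force: 0.0
```

servo_tool(
  series=[
    [[0,0,0],0,0],
    [[0,0,0],0,0],
    [[0,0,0],0,0],
    [[0,0,0],0,0],
    [[0,0,0],0,0],
  ],
)

```text
time: 19.1
position: [0.6442, -0.2685, 0.2782]
ee_rot: [0.376, 3.043, 0.033]
contact_force: [-4.3, -3.8, 3.9]
gripper_width: 0.3
grasp_force: 32.6
```

Run:
```python
from h import *
go(None); s=ctrl.observe(); R=Ro.from_rotvec(s['ee_rot']).as_matrix(); g=s['position']+R[:,2]*.006; gc=tocab(g); print('grasp cab',gc.round(4))
# arc: positions relative to hinge, with tool-frame shifts from start
a0=0.0
f=lambda a:np.array([-.195*np.cos(1.92-a)-.006*np.sin(1.92-a),0,.085+.195*np.sin(1.92-a)-.006*np.cos(1.92-a)])
for a in np.arange(0,1.95,.16).tolist()+[1.92]:
    d=f(a)-f(0); w=cab(*d)-O; print(round(a,2),(R.T@w*100).round(2))
```

```text
t19.1 pos [ 0.6442 -0.2685  0.2782] yaw 165.85 F [-4.3 -3.8  3.9] w 0.3 g 32.6
grasp cab [ 0.0605 -0.001   0.2723]
0.0 [0. 0. 0.]
0.16 [ 2.97  0.01 -0.95]
0.32 [ 6.05  0.01 -1.42]
0.48 [ 9.17 -0.01 -1.39]
0.64 [12.24 -0.05 -0.86]
0.8 [15.19 -0.1   0.14]
0.96 [17.95 -0.16  1.61]
1.12 [20.43 -0.23  3.5 ]
1.28 [22.58 -0.31  5.75]
1.44 [24.34 -0.4   8.32]
1.6 [25.67 -0.49 11.14]
1.76 [26.54 -0.59 14.13]
1.92 [26.91 -0.68 17.23]
1.92 [26.91 -0.68 17.23]
```

servo_tool(
  series=[
    [[1.2,0,-0.4],0,0],
    [[2.4,0,-0.8],0,0],
    [[3.6,0,-1.1],0,0],
    [[4.8,0,-1.3],0,0],
    [[6,0,-1.4],0,0],
  ],
)

```text
time: 19.52
position: [0.5861, -0.2542, 0.2871]
ee_rot: [0.375, 3.04, 0.033]
contact_force: [0.8, -6.5, -1.3]
gripper_width: 0.299
grasp_force: 31.5
```

servo_tool(
  series=[
    [[1.3,0,0],0,0],
    [[2.5,0,0],0,0],
    [[3.7,0,0.1],0,0],
    [[5,0,0.3],0,0],
    [[6.2,-0.1,0.6],0,0],
  ],
)

```text
time: 19.93
position: [0.5264, -0.2397, 0.2771]
ee_rot: [0.375, 3.039, 0.033]
contact_force: [0.7, -1.9, 1.5]
gripper_width: 0.298
grasp_force: 31.4
```

Run:
```python
from h import *
go(None); s=ctrl.observe(); R=Ro.from_rotvec(s['ee_rot']).as_matrix(); gc=tocab(s['position']+R[:,2]*.006); print('grasp cab',gc.round(4),'r',np.hypot(gc[0],gc[2]-.085),'expect angle .64')
b=np.arctan2(gc[2]-.085,-gc[0]); print('flap~',1.92-b-.03)
```

```text
t19.9 pos [ 0.5264 -0.2397  0.2771] yaw 165.86 F [ 0.7 -1.9  1.5] w 0.298 g 31.4
grasp cab [-0.0607 -0.0011  0.2711] r 0.19578689919830278 expect angle .64
flap~ 0.6344568859626563
```

Right on the arc, with low forces. I'll continue.

servo_tool(
  series=[
    [[1.2,0,0.4],0,0],
    [[2.4,0,0.8],0,0],
    [[3.5,-0.1,1.3],0,0],
    [[4.6,-0.1,1.8],0,0],
    [[5.7,-0.1,2.5],0,0],
  ],
)

```text
time: 20.35
position: [0.4729, -0.2265, 0.2484]
ee_rot: [0.374, 3.039, 0.033]
contact_force: [-1.1, -6.2, 2.2]
gripper_width: 0.296
grasp_force: 32.0
```

servo_tool(
  series=[
    [[1,0,0.7],0,0],
    [[2,-0.1,1.5],0,0],
    [[2.9,-0.1,2.3],0,0],
    [[3.8,-0.1,3.2],0,0],
    [[4.6,-0.1,4.1],0,0],
  ],
)

```text
time: 20.77
position: [0.4304, -0.2159, 0.2035]
ee_rot: [0.375, 3.042, 0.032]
contact_force: [-3.1, -10.6, 0.8]
gripper_width: 0.298
grasp_force: 33.8
```

servo_tool(
  series=[
    [[0.8,0,1],0,0],
    [[1.4,-0.1,2],0,0],
    [[2.1,-0.1,3.1],0,0],
    [[2.6,-0.1,4.2],0,0],
    [[3.1,-0.2,5.4],0,0],
  ],
)

```text
time: 21.18
position: [0.4031, -0.2093, 0.1467]
ee_rot: [0.376, 3.045, 0.033]
contact_force: [-4.2, -7.1, 1.2]
gripper_width: 0.299
grasp_force: 36.6
```

Run:
```python
from h import *
s=ctrl.observe(); R=Ro.from_rotvec(s['ee_rot']).as_matrix(); gc=tocab(s['position']+R[:,2]*.006); print('grasp cab',gc.round(4),'r',np.hypot(gc[0],gc[2]-.085))
b=np.arctan2(gc[2]-.085,-gc[0]); print('flap~',1.92-b-.03)
go(cab(-.195,0,.079)-R[:,2]*.006)
```

```text
grasp cab [-0.1877 -0.001   0.1407] r 0.19575842226207638
flap~ 1.6016349043567917
t21.2 pos [ 0.4031 -0.2093  0.1467] yaw 165.86 F [-4.2 -7.1  1.2] w 0.299 g 36.6
 shift cm [ 1.17 -0.09  6.1 ]
```

servo_tool(
  series=[
    [[0.4,0,1.2],0,0],
    [[0.7,0,2.4],0,0],
    [[1,-0.1,3.6],0,0],
    [[1.1,-0.1,4.8],0,0],
    [[1.2,-0.1,5.8],0,0],
  ],
)

```text
time: 21.6
position: [0.3946, -0.2069, 0.087]
ee_rot: [0.377, 3.048, 0.033]
contact_force: [-6.8, -16.9, 0.5]
gripper_width: 0.299
grasp_force: 40.0
```

servo_tool(
  series=[
    [[0,0,0.1],0,0],
    [[0,0,0.2],0,0],
    [[0,0,0.3],0,0],
    [[0,0,0.4],0,0],
    [[0,0,0.4],0,0],
  ],
)

```text
time: 22.02
position: [0.3946, -0.2069, 0.0833]
ee_rot: [0.378, 3.049, 0.034]
contact_force: [-7.4, -15.5, 0.1]
gripper_width: 0.301
grasp_force: 40.1
```

Run:
```python
from h import *
s=ctrl.observe(); R=Ro.from_rotvec(s['ee_rot']).as_matrix(); gc=tocab(s['position']+R[:,2]*.006); print('grasp cab',gc.round(4),'r',np.hypot(gc[0],gc[2]-.085))
b=np.arctan2(gc[2]-.085,-gc[0]); print('flap~',1.92-b-.03)
go(None)
```

```text
grasp cab [-0.1966 -0.0007  0.0773] r 0.19670047675308028
flap~ 1.9289719877694573
t22.0 pos [ 0.3946 -0.2069  0.0833] yaw 165.81 F [ -7.4 -15.5   0.1] w 0.301 g 40.1
```

servo_tool(
  series=[
    [[0,0,0],0,0.5],
    [[0,0,0],0,0.7],
    [[0,0,0],0,1],
    [[0,0,0],0,1],
    [[0,0,0],0,1],
  ],
)

```text
time: 22.43
position: [0.3983, -0.2053, 0.0844]
ee_rot: [0.375, 3.042, 0.036]
contact_force: [0.2, -0.1, 1.0]
gripper_width: 0.983
grasp_force: 0.0
```

servo_tool(
  series=[
    [[0,0,-3],0,1],
    [[0,0,-6],0,1],
    [[0,0,-10],0,1],
    [[0,0,-14],0,1],
    [[0,0,-18],0,1],
  ],
)

```text
time: 22.85
position: [0.3833, -0.2078, 0.2658]
ee_rot: [0.375, 3.043, 0.036]
contact_force: [1.5, 0.2, -1.2]
gripper_width: 0.999
grasp_force: 0.0
```

Run:
```python
from h import *
P,I,D=snap('side','side1'); C=cloud(P,D); q=np.apply_along_axis(tocab,-1,C)*1000
m=(abs(q[...,1])<110)&(q[...,0]<-5)&(q[...,0]>-160)&(q[...,2]>60)&(q[...,2]<110); print(m.sum(),np.percentile(q[m],[2,25,50,75,98],axis=0).round().tolist())
A=np.c_[q[m][:,:2],np.ones(m.sum())]; print(np.linalg.lstsq(A,q[m][:,2],rcond=None)[0])
go(np.array([.424,.0954,.18]),172.4)
```

```text
973 [[-158.0, -106.0, 79.0], [-125.0, -50.0, 84.0], [-85.0, 5.0, 86.0], [-45.0, 60.0, 89.0], [-8.0, 107.0, 93.0]]
[1.25786697e-02 1.86153953e-03 8.73390496e+01]
t22.9 pos [ 0.3872 -0.2096  0.2746] yaw 166.01 F [ 1.1 -2.1  5. ] w 0.997 g 0.0
 shift cm [ 4.63 30.2  10.  ]
 turn -0.112
```

The flap is level (about 86 mm, slope 0.01). Next is the caddy.

servo_tool(
  series=[
    [[0.6,3.5,0],0,1],
    [[1,7,0],0,1],
    [[1.4,10.5,0],0,1],
    [[1.8,14,0],0,1],
    [[2.4,17,0],0,1],
  ],
)

```text
time: 23.32
position: [0.4019, -0.0354, 0.2677]
ee_rot: [0.374, 3.041, 0.037]
contact_force: [0.5, -0.0, 0.4]
gripper_width: 1.001
grasp_force: 0.0
```

servo_tool(
  series=[
    [[0.4,3,0],-0.02,1],
    [[0.8,6,0],-0.04,1],
    [[1.2,9,0],-0.06,1],
    [[1.6,12,0],-0.09,1],
    [[2,13,0],-0.11,1],
  ],
)

```text
time: 23.73
position: [0.4145, 0.0969, 0.2704]
ee_rot: [0.2, 3.057, 0.031]
contact_force: [-0.1, -0.4, -0.2]
gripper_width: 0.999
grasp_force: 0.0
```

Run:
```python
from h import *
P,I,D=load('side1'); C=cloud(P,D); z=C[...,2]
hsv=cv2.cvtColor(I,cv2.COLOR_RGB2HSV); wood=(hsv[...,0]>8)&(hsv[...,0]<28)&(hsv[...,1]>60)&(D>0)
m=wood&(np.hypot(C[...,0]-.42,C[...,1]-.1)<.18)&(z>.004)&(z<.1)
print(m.sum())
P,I,D=snap('wrist','w6'); C=cloud(P,D); z=C[...,2]
hsv=cv2.cvtColor(I,cv2.COLOR_RGB2HSV); wood=(hsv[...,0]>6)&(hsv[...,0]<28)&(hsv[...,1]>60)&(D>0)
b=wood&(abs(z-.058)<.005)&(np.hypot(C[...,0]-.4,C[...,1]-.1)<.16)
p=(C[b][:,:2]*1000).astype(np.float32); print(len(p),cv2.minAreaRect(p))
vx=cv2.fitLine(p,cv2.DIST_HUBER,0,.01,.01).ravel(); print(vx,np.degrees(np.arctan2(vx[1],vx[0])))
t=(p-vx[2:])@vx[:2]; e=np.percentile(t,[.5,99.5]); print('ends',(vx[2:]+e[0]*vx[:2]).round(),(vx[2:]+e[1]*vx[:2]).round(),'at v edge?',np.argwhere(b).min(0),np.argwhere(b).max(0))
r=wood&(abs(z-.016)<.004)&(np.hypot(C[...,0]-.43,C[...,1]-.1)<.17); print(cv2.minAreaRect((C[r][:,:2]*1000).astype(np.float32)))
go(np.array([.424,.0954,.046]),172.4); I=I.copy()
cv2.imwrite('pics/w6.png',I[...,::-1])
```

```text
1504
2333 ((404.82073974609375, 97.38446807861328), (14.008811950683594, 198.8301544189453), 83.36334991455078)
[ 9.9329937e-01 -1.1556980e-01  3.9308221e+02  9.8686913e+01] -6.636491
ends [307. 109.] [501.  86.] at v edge? [ 58 313] [239 329]
((458.93359375, 90.94676208496094), (220.0720977783203, 208.84173583984375), 83.30278015136719)
t23.8 pos [0.414  0.0969 0.2701] yaw 172.5 F [-0.2  0.4  0.1] w 0.999 g 0.0
 shift cm [ 0.69 -0.59 22.42]
 turn 0.002
```

View pics/w6.png

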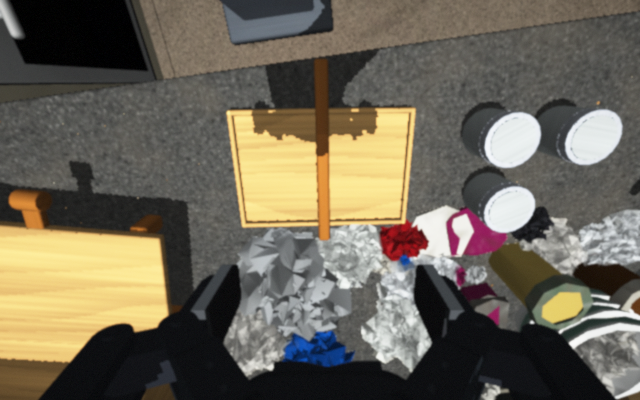

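The caddy board reads 14 x 199 mm, yaw -6.6°, origin (0.4296, 0.0945). The three tins are at (500,205), (510,138) and (588,135). I'll descend and grasp the board.

servo_tool(
  series=[
    [[0.3,-0.3,3.5],0,1],
    [[0.7,-0.6,7],-0.015,1],
    [[0.7,-0.6,11],-0.015,1],
    [[0.7,-0.6,15],-0.015,1],
    [[0.7,-0.6,18],-0.015,1],
  ],
  grip_force=70,
)

```text
time: 24.2
position: [0.419, 0.0902, 0.0878]
ee_rot: [0.186, 3.061, 0.028]
contact_force: [-0.2, -0.5, -0.0]
gripper_width: 1.002
grasp_force: 0.0
```

servo_tool(
  series=[
    [[0,0,1.5],0,1],
    [[0,0,3],0,1],
    [[0,0,4.2],0,1],
    [[0,0,4.2],0,1],
    [[0,0,4.2],0,0],
  ],
)

```text
time: 24.62
position: [0.423, 0.0912, 0.0479]
ee_rot: [0.185, 3.06, 0.027]
contact_force: [-0.1, 0.0, -0.5]
gripper_width: 0.884
grasp_force: 0.0
```

servo_tool(
  series=[
    [[0,0,0],0,0],
    [[0,0,0],0,0],
    [[0,0,0],0,0],
    [[0,0,0],0,0],
    [[0,0,0],0,0],
  ],
)

```text
time: 25.03
position: [0.4244, 0.0925, 0.0493]
ee_rot: [0.183, 3.056, 0.031]
contact_force: [-10.5, 7.2, 21.1]
gripper_width: 0.156
grasp_force: 69.8
```

servo_tool(
  series=[
    [[0,0,0],0,0],
    [[0,0,0],0,0],
    [[0,0,0],0,0],
    [[0,0,0],0,0],
    [[0,0,0],0,0],
  ],
)

```text
time: 25.45
position: [0.4244, 0.0924, 0.0497]
ee_rot: [0.181, 3.057, 0.029]
contact_force: [-0.8, 3.6, 9.0]
gripper_width: 0.155
grasp_force: 68.1
```

Run:
```python
from h import *
go(None)
```

```text
t25.4 pos [0.4244 0.0924 0.0497] yaw 173.16 F [-0.8  3.6  9. ] w 0.155 g 68.1
```

servo_tool(
  series=[
    [[0,0,-1],0,0],
    [[0,0,-3],0,0],
    [[0,0,-6],0,0],
    [[0,0,-9],0,0],
    [[0,0,-12],0,0],
  ],
)

```text
time: 25.87
position: [0.4126, 0.0892, 0.1685]
ee_rot: [0.186, 3.062, 0.026]
contact_force: [0.9, 0.8, -3.9]
gripper_width: 0.153
grasp_force: 68.4
```

servo_tool(
  series=[
    [[0,0,-1],0.02,0],
    [[0,0,-2],0.05,0],
    [[0,0,-3],0.08,0],
    [[0,0,-3],0.1,0],
    [[0,0,-3],0.125,0],
  ],
)

```text
time: 26.28
position: [0.411, 0.0892, 0.1975]
ee_rot: [0.378, 3.043, 0.036]
contact_force: [-0.0, 0.7, -4.3]
gripper_width: 0.152
grasp_force: 68.8
```

Run:
```python
from h import *
go(cab(-.093,-.003,.195),166.0)
```

```text
t26.3 pos [0.411  0.0892 0.1975] yaw 165.76 F [-0.   0.7 -4.3] w 0.152 g 68.8
 shift cm [-16.04 -29.26   0.44]
 turn -0.004
```

servo_tool(
  series=[
    [[-1.5,-3,0],0,0],
    [[-3,-6,0],0,0],
    [[-4.5,-9,0],0,0],
    [[-6,-12,0.1],0,0],
    [[-8,-15,0.2],0,0],
  ],
)

```text
time: 26.7
position: [0.4512, -0.0769, 0.1951]
ee_rot: [0.376, 3.047, 0.035]
contact_force: [1.0, 0.9, -3.3]
gripper_width: 0.152
grasp_force: 69.1
```

servo_tool(
  series=[
    [[-1.5,-3,0],0,0],
    [[-3,-6,0],0,0],
    [[-4.5,-9,0],0,0],
    [[-6.5,-12,0.1],0,0],
    [[-8,-14.3,0.2],0,0],
  ],
)

```text
time: 27.12
position: [0.4955, -0.2359, 0.194]
ee_rot: [0.379, 3.045, 0.036]
contact_force: [0.5, 0.6, -3.8]
gripper_width: 0.153
grasp_force: 69.4
```

Run:
```python
from h import *
go(cab(-.093,-.003,.140),166.0)
P,I,D=snap('side','side2'); C=cloud(P,D); q=np.apply_along_axis(tocab,-1,C)*1000
cv2.imwrite('pics/s2.png',cv2.resize(I[90:290,230:430],None,fx=3,fy=3)[...,::-1])
```

```text
t27.1 pos [ 0.4955 -0.2359  0.194 ] yaw 165.75 F [ 0.5  0.6 -3.8] w 0.153 g 69.4
 shift cm [0.47 0.02 5.38]
 turn -0.004
```

View pics/s2.png

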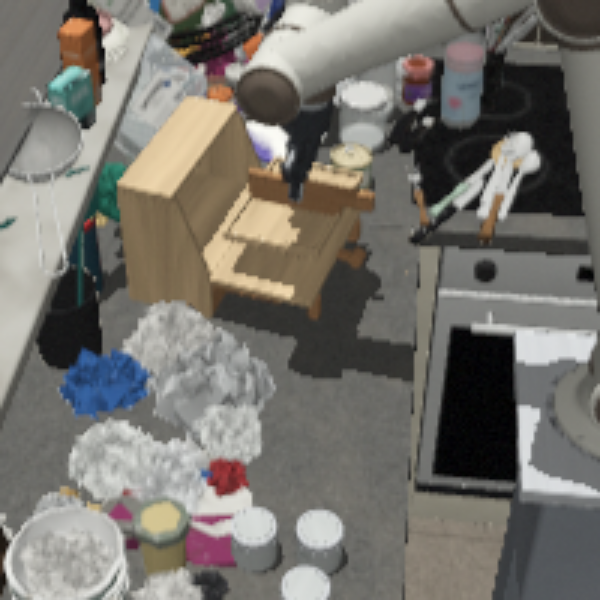

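The caddy hangs over the level flap with its handle towards the robot. I'll lower it.

servo_tool(
  series=[
    [[0.1,0,1.2],0,0],
    [[0.2,0,2.4],0,0],
    [[0.3,0,3.6],0,0],
    [[0.4,0,4.6],0,0],
    [[0.5,0,5.2],0,0],
  ],
)

```text
time: 27.58
position: [0.4937, -0.2313, 0.141]
ee_rot: [0.377, 3.047, 0.037]
contact_force: [-0.7, 1.4, -3.6]
gripper_width: 0.153
grasp_force: 69.5
```

servo_tool(
  series=[
    [[0,0,0.1],0,0],
    [[0,0,0.2],0,0],
    [[0,0,0.3],0,0],
    [[0,0,0.4],0,0],
    [[0,0,0.4],0,0],
  ],
)

```text
time: 28.0
position: [0.4957, -0.2316, 0.1402]
ee_rot: [0.375, 3.042, 0.035]
contact_force: [-0.4, 0.8, -4.0]
gripper_width: 0.154
grasp_force: 69.5
```

Run:
```python
from h import *
go(None)
```

```text
t28.0 pos [ 0.4957 -0.2316  0.1402] yaw 165.87 F [-0.4  0.8 -4. ] w 0.154 g 69.5
```

Not touching yet; a little lower, then release.

servo_tool(
  series=[
    [[0,0,0.1],0,0],
    [[0,0,0.2],0,0],
    [[0,0,0.3],0,0],
    [[0,0,0.4],0,0],
    [[0,0,0.4],0,0],
  ],
)

```text
time: 28.42
position: [0.4962, -0.2316, 0.1367]
ee_rot: [0.374, 3.041, 0.035]
contact_force: [-1.7, 2.7, 2.1]
gripper_width: 0.153
grasp_force: 70.3
```

servo_tool(
  series=[
    [[0,0,0],0,0.25],
    [[0,0,0],0,0.3],
    [[0,0,0],0,0.5],
    [[0,0,0],0,0.7],
    [[0,0,0],0,0.7],
  ],
)

```text
time: 28.83
position: [0.4958, -0.2317, 0.1358]
ee_rot: [0.376, 3.043, 0.035]
contact_force: [0.2, -0.5, -0.5]
gripper_width: 0.692
grasp_force: 0.0
```

servo_tool(
  series=[
    [[0,0,-2],0,0.7],
    [[0,0,-5],0,0.7],
    [[0,0,-9],0,0.8],
    [[0,0,-12],0,1],
    [[0,0,-16],0,1],
  ],
)

```text
time: 29.25
position: [0.4822, -0.2334, 0.2954]
ee_rot: [0.376, 3.046, 0.037]
contact_force: [1.2, -0.1, -0.6]
gripper_width: 1.0
grasp_force: 0.0
```

Run:
```python
from h import *
P,I,D=snap('side','side3'); C=cloud(P,D); z=C[...,2]; q=np.apply_along_axis(tocab,-1,C)*1000
# middle board top: z 143; tray rim z 101
b=(abs(q[...,2]-143)<5)&(q[...,0]<0)&(q[...,0]>-240)&(abs(q[...,1])<50)
p=q[b][:,:2].astype(np.float32); print(len(p),cv2.minAreaRect(p))
r=(abs(q[...,2]-100)<4)&(q[...,0]<30)&(q[...,0]>-180)&(abs(q[...,1])<125); print(cv2.minAreaRect(q[r][:,:2].astype(np.float32)))
for x,y in((.492,.308),(.412,.305),(.421,.391)):
    mm=(np.hypot(C[...,0]-x,C[...,1]-y)<.06)&(abs(z-.06)<.005); print('tin',cv2.minEnclosingCircle((C[mm][:,:2]*1000).astype(np.float32)),mm.sum())
go(np.array([.421,.391,.2]),180)
```

```text
104 ((-112.17866516113281, 2.9195032119750977), (193.4792938232422, 25.63092041015625), 0.6550419330596924)
((-68.03138732910156, -2.69818115234375), (238.88160705566406, 184.87242126464844), 89.65746307373047)
tin ((478.1841735839844, 309.17840576171875), 45.71409606933594) 168
tin ((427.2947082519531, 316.8758850097656), 48.632835388183594) 156
tin ((418.707763671875, 376.06158447265625), 45.13435745239258) 183
t29.3 pos [ 0.4857 -0.2356  0.306 ] yaw 165.96 F [ 1.3 -1.5  7.4] w 1.004 g 0.0
 shift cm [22.32 58.94 10.4 ]
 turn -0.245
```

The caddy lies aligned on the flap, at x about -87 mm. Going to the tins.

servo_tool(
  series=[
    [[1,3,0.2],0,1],
    [[2,6,0.5],0,1],
    [[3,9,0.8],0,1],
    [[4.5,12,1],0,1],
    [[5.5,14.7,1.3],0,1],
  ],
)

```text
time: 29.72
position: [0.4659, -0.0762, 0.283]
ee_rot: [0.376, 3.042, 0.036]
contact_force: [0.4, -0.3, -0.3]
gripper_width: 1.0
grasp_force: 0.0
```

servo_tool(
  series=[
    [[1,3,0.2],0,1],
    [[2,6,0.5],0,1],
    [[3,9,0.8],0,1],
    [[4.5,12,1],0,1],
    [[5.5,14.7,1.3],0,1],
  ],
)

```text
time: 30.13
position: [0.4493, 0.0802, 0.2709]
ee_rot: [0.374, 3.042, 0.036]
contact_force: [0.6, -0.1, -1.3]
gripper_width: 1.002
grasp_force: 0.0
```

servo_tool(
  series=[
    [[1,3,0.2],0,1],
    [[2,6,0.5],0,1],
    [[3,9,0.8],0,1],
    [[4.5,12,1],0,1],
    [[5.5,14.7,1.3],0,1],
  ],
)

```text
time: 30.55
position: [0.4327, 0.2365, 0.2586]
ee_rot: [0.374, 3.043, 0.036]
contact_force: [0.3, 0.8, 0.6]
gripper_width: 0.997
grasp_force: 0.0
```

servo_tool(
  series=[
    [[1,3,0.2],-0.1,1],
    [[2,6,0.5],-0.2,1],
    [[3,9,0.8],-0.3,1],
    [[4.5,12,1],-0.4,1],
    [[5.5,14.7,1.3],-0.5,1],
  ],
)

```text
time: 30.97
position: [0.4161, 0.3927, 0.2462]
ee_rot: [-0.397, 3.037, 0.006]
contact_force: [1.5, -1.1, -0.0]
gripper_width: 0.996
grasp_force: 0.0
```

Run:
```python
from h import *
go(np.array([.421,.391,.2]),195)
P,I,D=snap('wrist','w7'); C=cloud(P,D); z=C[...,2]
for x,y in((.495,.309),(.412,.305),(.421,.391)):
    mm=(np.hypot(C[...,0]-x,C[...,1]-y)<.042)&(abs(z-.06)<.006)
    if mm.any(): print('tin',cv2.minEnclosingCircle((C[mm][:,:2]*1000).astype(np.float32)),mm.sum())
cv2.imwrite('pics/w7.png',I[...,::-1])
```

```text
t31.0 pos [0.4161 0.3927 0.2462] yaw -165.08 F [ 1.5 -1.1 -0. ] w 0.996 g 0.0
 shift cm [-0.06 -0.26  4.64]
 turn -6.285
tin ((475.16754150390625, 290.6070251464844), 29.704139709472656) 1556
tin ((417.7505187988281, 303.14892578125), 36.28105163574219) 3082
tin ((419.9916687011719, 389.5457763671875), 29.953588485717773) 2551
```

View pics/w7.png

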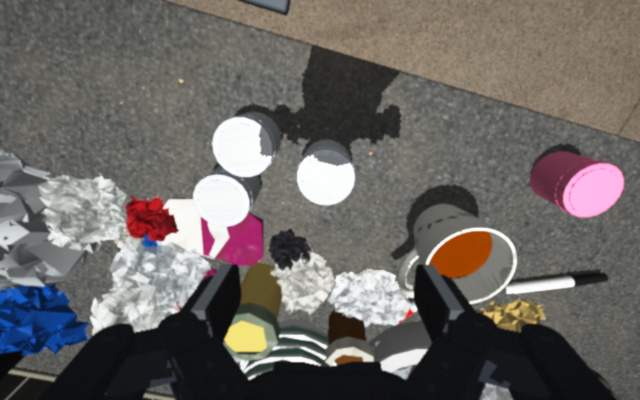

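The side knock moved one tin: (222,200) is now at about (0.475, 0.29). In the wrist view the lone tin is at (326,178), measured (0.420, 0.3895) with a 30 mm radius. The mug is at (470,250) and the pink look-alike at (593,188). I'll grasp the lone tin first.

servo_tool(
  series=[
    [[0.3,-0.1,4],0,1],
    [[0.5,-0.2,8],0,1],
    [[0.8,-0.3,12],0,1],
    [[1,-0.3,15.5],0,1],
    [[1.2,-0.3,17.5],0,1],
  ],
  grip_force=50,
)

```text
time: 31.43
position: [0.4183, 0.385, 0.0669]
ee_rot: [-0.387, 3.042, -0.001]
contact_force: [-0.5, -0.0, 0.5]
gripper_width: 1.002
grasp_force: 0.0
```

servo_tool(
  series=[
    [[0,0,1],0,1],
    [[0,0,2],0,1],
    [[0,0,2.3],0,1],
    [[0,0,2.3],0,0],
    [[0,0,2.3],0,0],
  ],
)

```text
time: 31.85
position: [0.4219, 0.3885, 0.0495]
ee_rot: [-0.389, 3.036, 0.009]
contact_force: [-0.5, 0.2, 2.6]
gripper_width: 0.743
grasp_force: 0.3
```

servo_tool(
  series=[
    [[0,0,0],0,0],
    [[0,0,0],0,0],
    [[0,0,0],0,0],
    [[0,0,0],0,0],
    [[0,0,0],0,0],
  ],
)

```text
time: 32.27
position: [0.422, 0.3888, 0.0501]
ee_rot: [-0.389, 3.035, 0.01]
contact_force: [-0.9, 0.2, 6.4]
gripper_width: 0.688
grasp_force: 54.0
```

Run:
```python
from h import *
go(None)
P,I,D=load('w7'); C=cloud(P,D); z=C[...,2]
m=((abs(z-.06)<.006)&(C[...,0]>.36)&(C[...,0]<.53)&(C[...,1]>.23)&(C[...,1]<.35)).astype(np.uint8)
n,l,st,ce=cv2.connectedComponentsWithStats(cv2.erode(m,np.ones((3,3))))
for i in range(1,n):
    if st[i,4]>200: print(ce[i],st[i,4],cv2.minEnclosingCircle((C[l==i][:,:2]*1000).astype(np.float32)))
```

```text
t32.3 pos [0.422  0.3888 0.0501] yaw -165.38 F [-0.9  0.2  6.4] w 0.688 g 54.0
[242.36651054 145.97775176] 2562 ((410.923095703125, 302.7032470703125), 28.831470489501953)
[220.81493815 198.81826832] 2102 ((472.607666015625, 289.3027648925781), 28.999591827392578)
```

servo_tool(
  series=[
    [[0,0,-3],0,0],
    [[0,0,-7],0,0],
    [[0,0,-11],0,0],
    [[0,0,-15],0,0],
    [[0,0,-19],0,0],
  ],
)

```text
time: 32.68
position: [0.4056, 0.384, 0.2392]
ee_rot: [-0.388, 3.039, 0.005]
contact_force: [1.5, 1.6, -1.2]
gripper_width: 0.688
grasp_force: 54.5
```

servo_tool(
  series=[
    [[0,0,0],0.1,0],
    [[0,0,0],0.2,0],
    [[0,0,0],0.3,0],
    [[0,0,0],0.4,0],
    [[0,0,0],0.51,0],
  ],
)

```text
time: 33.1
position: [0.4058, 0.3843, 0.2372]
ee_rot: [0.399, 3.041, 0.035]
contact_force: [0.7, -0.6, -1.6]
gripper_width: 0.689
grasp_force: 54.6
```

Run:
```python
from h import *
go(cab(-.052,-.07,.235),166)
```

```text
t33.1 pos [0.4058 0.3843 0.2372] yaw 164.98 F [ 0.7 -0.6 -1.6] w 0.689 g 54.6
 shift cm [-28.79 -64.02   0.18]
 turn -0.018
```

servo_tool(
  series=[
    [[-1.4,-3.2,0],0,0],
    [[-2.8,-6.4,0],0,0],
    [[-4.3,-9.6,0],0,0],
    [[-5.7,-12.8,0],0,0],
    [[-7.2,-16,0],0,0],
  ],
)

```text
time: 33.52
position: [0.4348, 0.2099, 0.2371]
ee_rot: [0.39, 3.042, 0.035]
contact_force: [1.2, -0.2, -2.8]
gripper_width: 0.687
grasp_force: 54.6
```

servo_tool(
  series=[
    [[-1.4,-3.2,0],0,0],
    [[-2.8,-6.4,0],0,0],
    [[-4.3,-9.6,0],0,0],
    [[-5.7,-12.8,0],0,0],
    [[-7.2,-16,0],0,0],
  ],
)

```text
time: 33.93
position: [0.4639, 0.0371, 0.2372]
ee_rot: [0.391, 3.042, 0.036]
contact_force: [1.0, 0.2, -1.6]
gripper_width: 0.683
grasp_force: 54.6
```

servo_tool(
  series=[
    [[-1.4,-3.2,0],0,0],
    [[-2.8,-6.4,0],0,0],
    [[-4.3,-9.6,0],0,0],
    [[-5.7,-12.8,0],0,0],
    [[-7.2,-16,0],0,0],
  ],
)

```text
time: 34.35
position: [0.4932, -0.1357, 0.237]
ee_rot: [0.391, 3.042, 0.037]
contact_force: [0.4, 1.3, -1.2]
gripper_width: 0.683
grasp_force: 54.6
```

servo_tool(
  series=[
    [[-1.4,-3.2,0],-0.018,0],
    [[-2.8,-6.4,0],-0.018,0],
    [[-4.3,-9.6,0],-0.018,0],
    [[-5.7,-12.8,0],-0.018,0],
    [[-7.2,-16,0],-0.018,0],
  ],
)

```text
time: 34.77
position: [0.5226, -0.3084, 0.2366]
ee_rot: [0.364, 3.045, 0.037]
contact_force: [1.6, 0.7, -1.8]
gripper_width: 0.682
grasp_force: 54.6
```

Run:
```python
from h import *
go(cab(-.052,-.07,.143),166)
P,I,D=snap('wrist','w8'); C=cloud(P,D); q=np.apply_along_axis(tocab,-1,C)*1000
b=(abs(q[...,2]-143)<5)&(q[...,0]<0)&(q[...,0]>-240)&(abs(q[...,1])<50); p=q[b][:,:2].astype(np.float32); print(len(p),cv2.minAreaRect(p) if len(p) else 0)
```

```text
t34.8 pos [ 0.5226 -0.3084  0.2366] yaw 166.29 F [ 1.6  0.7 -1.8] w 0.682 g 54.6
 shift cm [ 1.01 -0.4   9.3 ]
 turn 0.005
5322 ((-97.08614349365234, -0.5855388641357422), (15.077401161193848, 169.90081787109375), 89.63690948486328)
```

servo_tool(
  series=[
    [[0.3,-0.1,2],0,0],
    [[0.6,-0.2,4.5],0,0],
    [[0.8,-0.3,6.5],0,0],
    [[1,-0.4,8.2],0,0],
    [[1,-0.4,8.8],0,0],
  ],
)

```text
time: 35.23
position: [0.517, -0.3063, 0.145]
ee_rot: [0.366, 3.051, 0.039]
contact_force: [-0.7, -0.1, -2.0]
gripper_width: 0.69
grasp_force: 54.8
```

servo_tool(
  series=[
    [[0,0,0.2],0,0],
    [[0,0,0.4],0,0],
    [[0,0,0.6],0,0],
    [[0,0,0.6],0,0],
    [[0,0,0.6],0,0],
  ],
)

```text
time: 35.65
position: [0.5209, -0.3075, 0.144]
ee_rot: [0.362, 3.042, 0.034]
contact_force: [-0.1, 0.7, 0.9]
gripper_width: 0.687
grasp_force: 54.7
```

Run:
```python
from h import *
go(None)
```

```text
t35.6 pos [ 0.5209 -0.3075  0.144 ] yaw 166.35 F [-0.1  0.7  0.9] w 0.687 g 54.7
```

servo_tool(
  series=[
    [[0,0,0.1],0,0],
    [[0,0,0.1],0,0.8],
    [[0,0,0.1],0,0.9],
    [[0,0,0.1],0,0.9],
    [[0,0,0.1],0,0.9],
  ],
)

```text
time: 36.07
position: [0.5201, -0.3073, 0.1416]
ee_rot: [0.363, 3.044, 0.035]
contact_force: [-0.1, 0.7, -0.1]
gripper_width: 0.9
grasp_force: 0.0
```

servo_tool(
  series=[
    [[0,0,-2],0,0.9],
    [[0,0,-5],0,0.9],
    [[0,0,-8],0,0.9],
    [[0,0,-11],0,1],
    [[0,0,-13],0,1],
  ],
)

```text
time: 36.48
position: [0.5105, -0.3096, 0.2746]
ee_rot: [0.362, 3.041, 0.032]
contact_force: [-0.0, -0.2, 0.2]
gripper_width: 1.001
grasp_force: 0.0
```

Run:
```python
from h import *
P,I,D=snap('wrist','w9'); C=cloud(P,D); q=np.apply_along_axis(tocab,-1,C)*1000
m=(abs(q[...,2]-153)<6)&(q[...,0]<0)&(q[...,0]>-180)&(q[...,1]<-20)&(q[...,1]>-120); print(m.sum(),cv2.minEnclosingCircle(q[m][:,:2].astype(np.float32)) if m.any() else '', np.median(q[m][:,2]))
go(np.array([.411,.303,.2]),166)
```

```text
3718 ((-51.45685958862305, -67.69967651367188), 29.86383628845215) 153.0138176032146
t36.5 pos [ 0.5118 -0.3105  0.2786] yaw 166.38 F [ 1.3 -0.4  3.6] w 1.002 g 0.0
 shift cm [24.81 57.06  7.45]
 turn 0.007
```

Tin one stands at cab (-51, -68), top 153 mm, as intended. Next tin.

servo_tool(
  series=[
    [[1.2,2.9,0.1],0,1],
    [[2.5,5.7,0.3],0,1],
    [[3.7,8.6,0.4],0,1],
    [[5,11.4,0.6],0,1],
    [[6.2,14.3,0.7],0,1],
  ],
)

```text
time: 36.95
position: [0.4831, -0.1542, 0.2638]
ee_rot: [0.365, 3.045, 0.035]
contact_force: [0.4, 0.9, -0.4]
gripper_width: 1.002
grasp_force: 0.0
```

servo_tool(
  series=[
    [[1.2,2.9,0.1],0,1],
    [[2.5,5.7,0.3],0,1],
    [[3.7,8.6,0.4],0,1],
    [[5,11.4,0.6],0,1],
    [[6.2,14.3,0.7],0,1],
  ],
)

```text
time: 37.37
position: [0.457, -0.0005, 0.257]
ee_rot: [0.364, 3.044, 0.035]
contact_force: [0.1, -0.2, -0.5]
gripper_width: 0.998
grasp_force: 0.0
```

servo_tool(
  series=[
    [[1.2,2.9,0.1],0,1],
    [[2.5,5.7,0.3],0,1],
    [[3.7,8.6,0.4],0,1],
    [[5,11.4,0.6],0,1],
    [[6.2,14.3,0.7],0,1],
  ],
)

```text
time: 37.78
position: [0.431, 0.1532, 0.2501]
ee_rot: [0.363, 3.044, 0.035]
contact_force: [0.4, -1.2, 0.7]
gripper_width: 1.001
grasp_force: 0.0
```

servo_tool(
  series=[
    [[1.2,2.9,0.1],0,1],
    [[2.5,5.7,0.3],0,1],
    [[3.7,8.6,0.4],0,1],
    [[5,11.4,0.6],0,1],
    [[6.2,14.3,0.7],0,1],
  ],
)

```text
time: 38.2
position: [0.4049, 0.3068, 0.2431]
ee_rot: [0.363, 3.045, 0.034]
contact_force: [0.7, -0.3, -0.7]
gripper_width: 1.001
grasp_force: 0.0
```

```bash
cat >> h.py <<'E'
def tins(C):
    z=C[...,2]; m=((abs(z-.06)<.006)&(C[...,0]>.36)&(C[...,0]<.54)&(C[...,1]>.2)&(C[...,1]<.45)).astype(np.uint8)
    n,l,st,ce=cv2.connectedComponentsWithStats(cv2.erode(m,np.ones((3,3))))
    for i in range(1,n):
        if st[i,4]>300: print(ce[i].round(),st[i,4],cv2.minEnclosingCircle((C[l==i][:,:2]*1000).astype(np.float32)))
E
python3 - <<'E'
from h import *
P,I,D=snap('wrist','w10'); tins(cloud(P,D))
go(np.array([.411,.303,.048]),166)
E
```

```text
[319. 181.] 2289 ((410.41937255859375, 302.5448303222656), 28.79450035095215)
[321. 236.] 1833 ((472.211669921875, 289.5600280761719), 28.680566787719727)
t38.2 pos [0.4056 0.3116 0.243 ] yaw 166.53 F [1.1 4.3 1.4] w 0.997 g 0.0
 shift cm [ 0.71 -1.37 19.47]
 turn 0.009
```

servo_tool(
  series=[
    [[0.2,-0.3,3.5],0,1],
    [[0.4,-0.6,7],0,1],
    [[0.6,-0.9,10],0,1],
    [[0.7,-1,12],0,1],
    [[0.7,-1,12],0,1],
  ],
)

```text
time: 38.67
position: [0.4039, 0.2963, 0.1185]
ee_rot: [0.365, 3.05, 0.021]
contact_force: [-0.8, -0.0, 0.6]
gripper_width: 1.002
grasp_force: 0.0
```

Run:
```python
from h import *
go(np.array([.411,.303,.048]),166)
```

```text
t38.7 pos [0.4039 0.2963 0.1185] yaw 166.3 F [-0.8 -0.   0.6] w 1.002 g 0.0
 shift cm [-0.05  0.66  7.09]
 turn 0.005
```

servo_tool(
  series=[
    [[0,0,0],0,1],
    [[0,0,0],0,1],
    [[0,0,0],0,1],
    [[0,0,0],0,1],
    [[0,0,0],0,1],
  ],
)

```text
time: 39.08
position: [0.4064, 0.2998, 0.1243]
ee_rot: [0.363, 3.043, 0.039]
contact_force: [0.2, 1.6, -0.4]
gripper_width: 1.001
grasp_force: 0.0
```

Run:
```python
from h import *
go(np.array([.411,.303,.048]),166)
```

```text
t39.1 pos [0.4064 0.2998 0.1243] yaw 166.32 F [ 0.2  1.6 -0.4] w 1.001 g 0.0
 shift cm [0.19 0.16 7.65]
 turn 0.006
```

servo_tool(
  series=[
    [[0,0.1,2],0,1],
    [[0.1,0.2,4],0,1],
    [[0.2,0.2,6],0,1],
    [[0.2,0.2,7.6],0,1],
    [[0.2,0.2,7.6],0,1],
  ],
)

```text
time: 39.5
position: [0.4095, 0.3012, 0.0449]
ee_rot: [0.364, 3.047, 0.028]
contact_force: [-0.6, -0.2, -1.1]
gripper_width: 1.001
grasp_force: 0.0
```

servo_tool(
  series=[
    [[0,0,0],0,0],
    [[0,0,0],0,0],
    [[0,0,0],0,0],
    [[0,0,0],0,0],
    [[0,0,0],0,0],
  ],
)

```text
time: 39.92
position: [0.4111, 0.3036, 0.0489]
ee_rot: [0.362, 3.042, 0.039]
contact_force: [-0.0, -0.9, 6.3]
gripper_width: 0.684
grasp_force: 54.0
```

servo_tool(
  series=[
    [[0,0,0],0,0],
    [[0,0,0],0,0],
    [[0,0,0],0,0],
    [[0,0,0],0,0],
    [[0,0,0],0,0],
  ],
)

```text
time: 40.33
position: [0.4111, 0.3036, 0.0489]
ee_rot: [0.362, 3.042, 0.039]
contact_force: [-0.8, 0.2, 6.7]
gripper_width: 0.686
grasp_force: 54.0
```

servo_tool(
  series=[
    [[0,0,-3],0,0],
    [[0,0,-7],0,0],
    [[0,0,-11],0,0],
    [[0,0,-15],0,0],
    [[0,0,-19],0,0],
  ],
)

```text
time: 40.75
position: [0.3948, 0.2994, 0.2386]
ee_rot: [0.364, 3.045, 0.036]
contact_force: [1.3, 1.1, -1.5]
gripper_width: 0.691
grasp_force: 54.8
```

Run:
```python
from h import *
go(cab(-.052,.07,.235),166)
```

```text
t40.8 pos [0.3948 0.2994 0.2386] yaw 166.31 F [ 1.3  1.1 -1.5] w 0.691 g 54.8
 shift cm [-26.38 -42.18   0.9 ]
 turn 0.005
```

servo_tool(
  series=[
    [[-1.8,-2.8,0],0,0],
    [[-3.5,-5.6,0],0,0],
    [[-5.3,-8.4,0],0,0],
    [[-7,-11.2,0],0,0],
    [[-8.8,-14,0],0,0],
  ],
)

```text
time: 41.17
position: [0.4475, 0.1417, 0.2387]
ee_rot: [0.363, 3.044, 0.036]
contact_force: [0.1, -0.3, -1.8]
gripper_width: 0.686
grasp_force: 55.1
```

servo_tool(
  series=[
    [[-1.8,-2.8,0],0,0],
    [[-3.5,-5.6,0],0,0],
    [[-5.3,-8.4,0],0,0],
    [[-7,-11.2,0],0,0],
    [[-8.8,-14,0],0,0],
  ],
)

```text
time: 41.58
position: [0.5001, -0.0151, 0.2405]
ee_rot: [0.364, 3.044, 0.036]
contact_force: [0.8, 0.9, -1.7]
gripper_width: 0.688
grasp_force: 55.1
```

servo_tool(
  series=[
    [[-1.8,-2.8,0],0,0],
    [[-3.5,-5.6,0],0,0],
    [[-5.3,-8.4,0],0,0],
    [[-7.5,-12,0],0,0],
    [[-8.8,-14,0],0,0],
  ],
)

```text
time: 42.0
position: [0.5534, -0.1732, 0.2422]
ee_rot: [0.366, 3.044, 0.035]
contact_force: [-0.2, 0.4, -1.8]
gripper_width: 0.687
grasp_force: 55.1
```

servo_tool(
  series=[
    [[0,0,0],0,0],
    [[0,0,0],0,0],
    [[0,0,0],0,0],
    [[0,0,0],0,0],
    [[0,0,0],0,0],
  ],
)

```text
time: 42.42
position: [0.5529, -0.1693, 0.2426]
ee_rot: [0.361, 3.044, 0.035]
contact_force: [-0.1, -0.5, -1.8]
gripper_width: 0.688
grasp_force: 55.0
```

Run:
```python
from h import *
go(cab(-.052,.07,.141),166)
```

```text
t42.4 pos [ 0.5529 -0.1693  0.2426] yaw 166.41 F [-0.1 -0.5 -1.8] w 0.688 g 55.0
 shift cm [ 0.71 -0.66 10.12]
 turn 0.007
```

servo_tool(
  series=[
    [[0.3,-0.3,2.5],0,0],
    [[0.5,-0.6,5],0,0],
    [[0.7,-0.6,7.5],0,0],
    [[0.7,-0.6,9],0,0],
    [[0.7,-0.6,9.6],0,0],
  ],
)

```text
time: 42.83
position: [0.5509, -0.172, 0.1435]
ee_rot: [0.362, 3.049, 0.035]
contact_force: [-0.8, -0.3, -2.6]
gripper_width: 0.685
grasp_force: 55.0
```

servo_tool(
  series=[
    [[0,0,0.1],0,0],
    [[0,0,0.2],0,0],
    [[0,0,0.4],0,0],
    [[0,0,0.5],0,0],
    [[0,0,0.5],0,0],
  ],
)

```text
time: 43.25
position: [0.5534, -0.173, 0.1419]
ee_rot: [0.363, 3.042, 0.035]
contact_force: [-0.0, -0.2, -1.0]
gripper_width: 0.689
grasp_force: 55.0
```

Run:
```python
from h import *
go(cab(-.052,.07,.141),166)
```

```text
t43.2 pos [ 0.5534 -0.173   0.1419] yaw 166.34 F [-0.  -0.2 -1. ] w 0.689 g 55.0
 shift cm [0.12 0.01 0.08]
 turn 0.006
```

Near contact; 1 mm more, release, and return for the third tin.

servo_tool(
  series=[
    [[0,0,0.1],0,0],
    [[0,0,0.1],0,0.8],
    [[0,0,0.1],0,0.9],
    [[0,0,0.1],0,0.9],
    [[0,0,0.1],0,0.9],
  ],
)

```text
time: 43.67
position: [0.553, -0.1732, 0.1402]
ee_rot: [0.363, 3.044, 0.035]
contact_force: [0.6, 0.1, 0.4]
gripper_width: 0.901
grasp_force: 0.0
```

servo_tool(
  series=[
    [[0,0,-2],0,0.9],
    [[0,0,-5],0,0.9],
    [[0,0,-8],0,0.9],
    [[0,0,-10],0,1],
    [[0,0,-11],0,1],
  ],
)

```text
time: 44.08
position: [0.5455, -0.175, 0.2532]
ee_rot: [0.362, 3.039, 0.034]
contact_force: [0.4, -0.2, 0.6]
gripper_width: 0.996
grasp_force: 0.0
```

Run:
```python
from h import *
P,I,D=snap('wrist','w11'); C=cloud(P,D); q=np.apply_along_axis(tocab,-1,C)*1000
for a,b in((20,120),(-120,-20)):
    m=(abs(q[...,2]-153)<6)&(q[...,0]<0)&(q[...,0]>-180)&(q[...,1]<b)&(q[...,1]>a); print(m.sum(),cv2.minEnclosingCircle(q[m][:,:2].astype(np.float32)) if m.any() else '', np.median(q[m][:,2]))
go(np.array([.472,.2895,.24]),166)
```

```text
4332 ((-50.181541442871094, 68.93736267089844), 30.18645668029785) 153.03871990252725
4757 ((-50.57620620727539, -67.23522186279297), 30.621822357177734) 153.0469165364691
t44.1 pos [ 0.5457 -0.175   0.2538] yaw 166.34 F [0.6 0.  1. ] w 1.005 g 0.0
 shift cm [18.18 43.38  1.33]
 turn 0.006
```

servo_tool(
  series=[
    [[1.2,2.9,0],0,1],
    [[2.4,5.8,0],0,1],
    [[3.6,8.7,0],0,1],
    [[4.9,11.6,0],0,1],
    [[6.1,14.5,0],0,1],
  ],
)

```text
time: 44.55
position: [0.5179, -0.0181, 0.2481]
ee_rot: [0.365, 3.047, 0.034]
contact_force: [0.5, 0.4, 0.6]
gripper_width: 1.001
grasp_force: 0.0
```

servo_tool(
  series=[
    [[1.2,2.9,0],0,1],
    [[2.4,5.8,0],0,1],
    [[3.6,8.7,0],0,1],
    [[4.9,11.6,0],0,1],
    [[6.1,14.5,0],0,1],
  ],
)

```text
time: 44.97
position: [0.4928, 0.1372, 0.2484]
ee_rot: [0.364, 3.047, 0.033]
contact_force: [0.9, -0.1, -0.6]
gripper_width: 1.001
grasp_force: 0.0
```

servo_tool(
  series=[
    [[1.2,2.9,0],0,1],
    [[2.4,5.8,0],0,1],
    [[3.6,8.7,0],0,1],
    [[5,12,0],0,1],
    [[6,14.4,0],0,1],
  ],
)

```text
time: 45.38
position: [0.4685, 0.292, 0.2484]
ee_rot: [0.362, 3.046, 0.032]
contact_force: [0.7, -0.9, -0.1]
gripper_width: 0.998
grasp_force: 0.0
```

servo_tool(
  series=[
    [[0,0,0],0,1],
    [[0,0,0],0,1],
    [[0,0,0],0,1],
    [[0,0,0],0,1],
    [[0,0,0],0,1],
  ],
)

```text
time: 45.8
position: [0.4696, 0.289, 0.2499]
ee_rot: [0.365, 3.044, 0.034]
contact_force: [0.3, -0.9, 0.1]
gripper_width: 0.998
grasp_force: 0.0
```

Run:
```python
from h import *
P,I,D=snap('wrist','w12'); C=cloud(P,D); tins(C)
go(np.array([.472,.2895,.048]),166)
# clearance: heights near finger positions
for sy in(-1,1):
    c=np.array([.472,.2895])+sy*.05*np.array([.235,.972]); m=(np.hypot(C[...,0]-c[0],C[...,1]-c[1])<.018)&(C[...,2]<.15); print(m.sum(),np.percentile(C[m][:,2],[50,95]) if m.any() else '')
```

```text
[323. 176.] 2152 ((472.8979187011719, 289.1078186035156), 28.834392547607422)
t45.9 pos [0.4697 0.289  0.2501] yaw 166.25 F [-0.4 -0.9  0.3] w 1.001 g 0.0
 shift cm [ 1.25 -0.54 20.17]
 turn 0.004
676 [-0.0003106   0.00092563]
658 [-0.00031857  0.00091786]
```

Clear around it. Descend and grasp.

servo_tool(
  series=[
    [[0.3,-0.1,4],0,1],
    [[0.6,-0.3,8],0,1],
    [[0.9,-0.4,12],0,1],
    [[1.1,-0.5,15],0,1],
    [[1.2,-0.5,17],0,1],
  ],
)

```text
time: 46.27
position: [0.4688, 0.2881, 0.0766]
ee_rot: [0.366, 3.047, 0.029]
contact_force: [0.6, -0.3, -0.4]
gripper_width: 1.0
grasp_force: 0.0
```

servo_tool(
  series=[
    [[0,0,1],0,1],
    [[0,0,2],0,1],
    [[0,0,3.1],0,1],
    [[0,0,3.1],0,1],
    [[0,0,3.1],0,0],
  ],
)

```text
time: 46.68
position: [0.473, 0.291, 0.0495]
ee_rot: [0.363, 3.043, 0.036]
contact_force: [-0.4, -0.6, -0.0]
gripper_width: 0.886
grasp_force: 0.0
```

servo_tool(
  series=[
    [[0,0,0],0,0],
    [[0,0,0],0,0],
    [[0,0,0],0,0],
    [[0,0,0],0,0],
    [[0,0,0],0,0],
  ],
)

```text
time: 47.1
position: [0.4732, 0.2915, 0.0507]
ee_rot: [0.362, 3.042, 0.038]
contact_force: [-0.3, -0.2, 6.5]
gripper_width: 0.688
grasp_force: 54.1
```

servo_tool(
  series=[
    [[0,0,0],0,0],
    [[0,0,0],0,0],
    [[0,0,0],0,0],
    [[0,0,0],0,0],
    [[0,0,0],0,0],
  ],
)

```text
time: 47.52
position: [0.4732, 0.2915, 0.0507]
ee_rot: [0.362, 3.042, 0.038]
contact_force: [-0.9, -0.3, 5.1]
gripper_width: 0.687
grasp_force: 54.1
```

servo_tool(
  series=[
    [[0,0,-3],0,0],
    [[0,0,-7],0,0],
    [[0,0,-11],0,0],
    [[0,0,-15],0,0],
    [[0,0,-19],0,0],
  ],
)

```text
time: 47.93
position: [0.4568, 0.2876, 0.2403]
ee_rot: [0.364, 3.045, 0.036]
contact_force: [0.8, 1.5, -1.8]
gripper_width: 0.688
grasp_force: 54.5
```

Run:
```python
from h import *
go(cab(-.122,.068,.235),166)
```

```text
t47.9 pos [0.4568 0.2876 0.2403] yaw 166.31 F [ 0.8  1.5 -1.8] w 0.688 g 54.5
 shift cm [-13.1  -42.67   0.1 ]
 turn 0.005
```

servo_tool(
  series=[
    [[-0.9,-2.8,0],0,0],
    [[-1.8,-5.7,0],0,0],
    [[-2.6,-8.5,0],0,0],
    [[-3.5,-11.4,0],0,0],
    [[-4.4,-14.2,0],0,0],
  ],
)

```text
time: 48.35
position: [0.4662, 0.1383, 0.237]
ee_rot: [0.363, 3.044, 0.036]
contact_force: [0.3, -0.0, -1.5]
gripper_width: 0.691
grasp_force: 54.7
```

servo_tool(
  series=[
    [[-0.9,-2.8,0],0,0],
    [[-1.8,-5.7,0],0,0],
    [[-2.6,-8.5,0],0,0],
    [[-3.5,-11.4,0],0,0],
    [[-4.4,-14.2,0],0,0],
  ],
)

```text
time: 48.77
position: [0.4757, -0.01, 0.2357]
ee_rot: [0.363, 3.044, 0.036]
contact_force: [-0.1, 0.8, -1.2]
gripper_width: 0.685
grasp_force: 54.7
```

servo_tool(
  series=[
    [[-0.9,-2.8,0],0,0],
    [[-1.8,-5.7,0],0,0],
    [[-2.6,-8.5,0],0,0],
    [[-3.5,-11.4,0],0,0],
    [[-4.4,-14.2,0],0,0],
  ],
)

```text
time: 49.18
position: [0.4852, -0.1582, 0.2344]
ee_rot: [0.364, 3.044, 0.036]
contact_force: [0.8, 0.1, -0.8]
gripper_width: 0.694
grasp_force: 54.7
```

servo_tool(
  series=[
    [[0,0,0],0,0],
    [[0,0,0],0,0],
    [[0,0,0],0,0],
    [[0,0,0],0,0],
    [[0,0,0],0,0],
  ],
)

```text
time: 49.6
position: [0.4858, -0.1559, 0.2344]
ee_rot: [0.361, 3.044, 0.035]
contact_force: [-0.4, 0.4, -2.4]
gripper_width: 0.688
grasp_force: 54.7
```

Run:
```python
from h import *
go(cab(-.122,.068,.144),166)
```

```text
t49.6 pos [ 0.4858 -0.1559  0.2344] yaw 166.42 F [-0.4  0.4 -2.4] w 0.688 g 54.7
 shift cm [ 0.8  -0.52  9.  ]
 turn 0.007
```

servo_tool(
  series=[
    [[0.3,-0.2,2.5],0,0],
    [[0.5,-0.5,5],0,0],
    [[0.8,-0.5,7],0,0],
    [[0.8,-0.5,8.2],0,0],
    [[0.8,-0.5,8.7],0,0],
  ],
)

```text
time: 50.02
position: [0.4826, -0.1577, 0.1449]
ee_rot: [0.362, 3.048, 0.035]
contact_force: [-0.1, 0.4, -1.6]
gripper_width: 0.689
grasp_force: 54.7
```

servo_tool(
  series=[
    [[0,0,0.1],0,0],
    [[0,0,0.2],0,0],
    [[0,0,0.3],0,0],
    [[0,0,0.4],0,0],
    [[0,0,0.4],0,0],
  ],
)

```text
time: 50.43
position: [0.4845, -0.1586, 0.1436]
ee_rot: [0.363, 3.042, 0.035]
contact_force: [-0.4, 0.3, -0.3]
gripper_width: 0.685
grasp_force: 54.7
```

Run:
```python
from h import *
go(cab(-.122,.068,.142),166)
```

```text
t50.4 pos [ 0.4845 -0.1586  0.1436] yaw 166.34 F [-0.4  0.3 -0.3] w 0.685 g 54.7
 shift cm [0.1  0.05 0.16]
 turn 0.006
```

servo_tool(
  series=[
    [[0,0,0.1],0,0],
    [[0,0,0.1],0,0.8],
    [[0,0,0.1],0,0.9],
    [[0,0,0.1],0,0.9],
    [[0,0,0.1],0,0.9],
  ],
)

```text
time: 50.85
position: [0.4842, -0.1587, 0.142]
ee_rot: [0.363, 3.044, 0.035]
contact_force: [-0.5, 0.1, 0.1]
gripper_width: 0.903
grasp_force: 0.0
```

servo_tool(
  series=[
    [[0,0,-2],0,0.9],
    [[0,0,-5],0,0.9],
    [[0,0,-8],0,0.9],
    [[0,0,-11],0,1],
    [[0,0,-14],0,1],
  ],
)

```text
time: 51.27
position: [0.4728, -0.1606, 0.2828]
ee_rot: [0.363, 3.044, 0.035]
contact_force: [1.4, 0.4, 0.7]
gripper_width: 1.001
grasp_force: 0.0
```

servo_tool(
  series=[
    [[1,-1.4,0],0,1],
    [[2,-2.8,0],0,1],
    [[3.5,-4.2,0],0,1],
    [[5,-5.6,0],0,1],
    [[6,-7,0],0,1],
  ],
)

```text
time: 51.68
position: [0.3972, -0.2146, 0.2748]
ee_rot: [0.363, 3.044, 0.035]
contact_force: [0.0, 0.0, 0.6]
gripper_width: 0.999
grasp_force: 0.0
```

Run:
```python
from h import *
P,I,D=snap('wrist','w13'); C=cloud(P,D); q=np.apply_along_axis(tocab,-1,C)*1000
b=(abs(q[...,2]-143)<4)&(q[...,0]<0)&(q[...,0]>-240)&(abs(q[...,1])<16); p=q[b][:,:2].astype(np.float32); print(len(p),cv2.minAreaRect(p) if len(p) else 0)
m=((abs(q[...,2]-153)<5)&(q[...,0]<20)&(q[...,0]>-180)&(abs(q[...,1])>25)&(abs(q[...,1])<115)).astype(np.uint8)
n,l,st,ce=cv2.connectedComponentsWithStats(cv2.erode(m,np.ones((3,3))))
for i in range(1,n):
    if st[i,4]>200: print(cv2.minEnclosingCircle(q[l==i][:,:2].astype(np.float32)))
go(cab(-.185,0,.14),166.2)
P,I2,D=snap('side','side4'); a=snap('scene','scene4')[1]
cv2.imwrite('pics/all4.png',cv2.resize(np.vstack([np.hstack([I,I2]),np.hstack([a,a*0])]),(800,500),interpolation=cv2.INTER_AREA)[...,::-1])
```

```text
2604 ((-111.9110107421875, -0.3620576858520508), (14.02962875366211, 199.16973876953125), 89.58747863769531)
((-121.2654037475586, 65.97054290771484), 29.12976837158203)
((-51.96110916137695, 68.57701110839844), 29.10350799560547)
((-52.58819580078125, -67.16415405273438), 29.127655029296875)
t51.7 pos [ 0.3954 -0.2156  0.2745] yaw 166.24 F [-2.3 -0.5 -0.5] w 0.996 g 0.0
 shift cm [ 0.04  0.48 13.51]
 turn 0.001
```

View pics/all4.png

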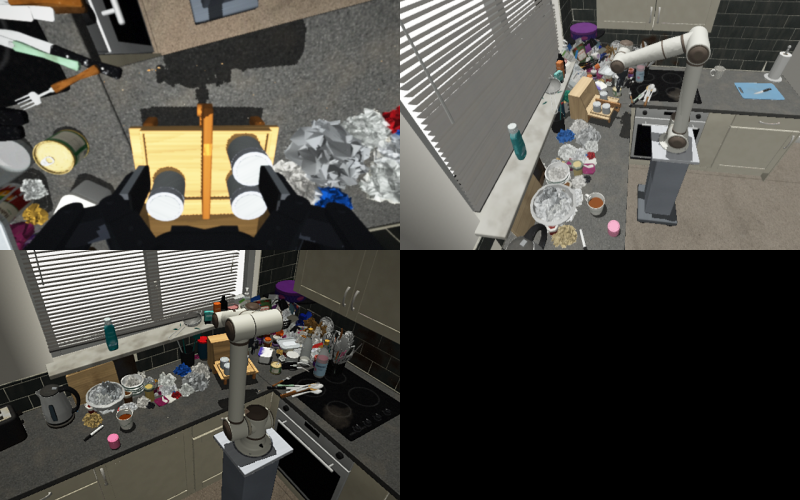

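The caddy holds three upright tins, at (165,190), (249,160) and (249,195). Something metallic on the far counter in the side view, at about (509,115), and the clutter around the food tin need a check for a fourth tin.

Run:
```python
from h import *
P,I,D=load('side4'); C=cloud(P,D); print('cup',C[118,508].round(3),C[112,512].round(3))
_,S,_=load('scene4'); _,W,_=load('w13'); P0,S0,_=load('side0')
f=lambda a:cv2.resize(a,(390,290),interpolation=cv2.INTER_CUBIC)
cv2.imwrite('pics/m5.png',np.vstack([np.hstack([f(I[95:135,485:540]),f(S0[80:170,300:420])]),np.hstack([f(S[190:290,330:460]),f(W[180:400,0:300])])])[...,::-1])
```

```text
cup [-0.464 -0.857  0.052] [-0.501 -0.926  0.053]
```

View pics/m5.png

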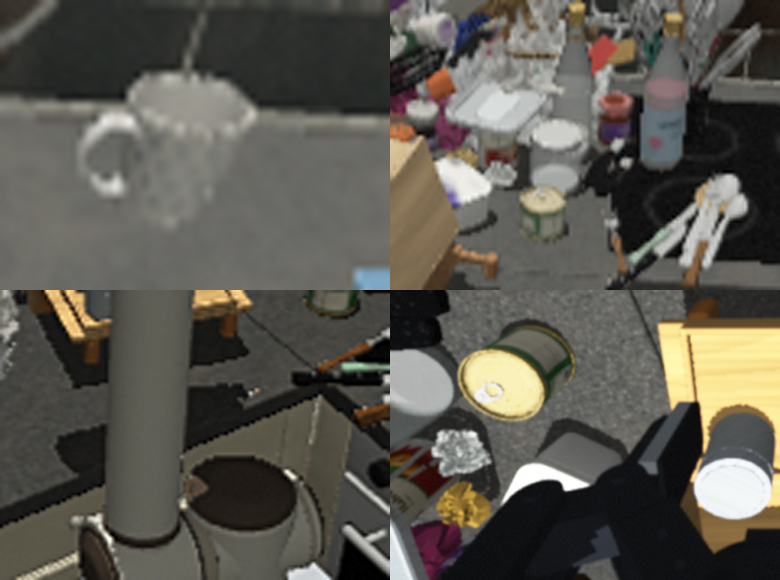

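The metallic object is a mug and out of reach. I'll check the size of the white pot at (351,123), since it is the only remaining cylinder.

Run:
```python
from h import *
P,I,D=load('side0'); C=cloud(P,D)
for u,v in((352,119),(345,119),(359,119),(352,128),(352,136)): print((u,v),C[v,u].round(3),I[v,u])
c=C[119,352]; m=(np.hypot(C[...,0]-c[0],C[...,1]-c[1])<.08)&(abs(C[...,2]-c[2])<.008); print(cv2.minEnclosingCircle((C[m][:,:2]*1000).astype(np.float32)),m.sum())
print('tin colour',I[264,315],I[275,315])
go(cab(-.190,0,.148),166.2)
```

```text
(352, 119) [ 0.415 -0.667  0.105] [205 205 201]
(345, 119) [ 0.454 -0.665  0.103] [175 175 171]
(359, 119) [ 0.378 -0.73   0.069] [152 151 145]
(352, 128) [ 0.411 -0.607  0.085] [112 114 111]
(352, 136) [ 0.408 -0.611  0.032] [164 167 164]
((419.5685729980469, -673.1398315429688), 74.27156066894531) 153
tin colour [201 205 203] [100 103 101]
t51.8 pos [ 0.3981 -0.2149  0.275 ] yaw 166.23 F [ 0.1 -0.8 -0.2] w 0.999 g 0.0
 shift cm [ 0.75  0.38 12.7 ]
 turn 0.0
```

That pot is 105 mm tall and wide, so there are only three tins. Now grasp the handle.

servo_tool(
  series=[
    [[0.2,0.1,3],0,1],
    [[0.4,0.3,6],0,1],
    [[0.5,0.4,9],0,1],
    [[0.5,0.4,12],0,1],
    [[0.5,0.4,13.8],0,1],
  ],
  grip_force=25,
)

```text
time: 52.25
position: [0.405, -0.2066, 0.1343]
ee_rot: [0.363, 3.048, 0.036]
contact_force: [-0.3, 0.0, 0.0]
gripper_width: 1.002
grasp_force: 0.0
```

servo_tool(
  series=[
    [[0,0,0],0,1],
    [[0,0,0],0,0.5],
    [[0,0,0],0,0.3],
    [[0,0,0],0,0.2],
    [[0,0,0],0,0],
  ],
)

```text
time: 52.67
position: [0.4065, -0.2076, 0.1386]
ee_rot: [0.362, 3.041, 0.035]
contact_force: [-0.2, -0.8, -0.5]
gripper_width: 0.452
grasp_force: 0.0
```

servo_tool(
  series=[
    [[0,0,0],0,0],
    [[0,0,0],0,0],
    [[0,0,0],0,0],
    [[0,0,0],0,0],
    [[0,0,0],0,0],
  ],
)

```text
time: 53.08
position: [0.4058, -0.2076, 0.1379]
ee_rot: [0.363, 3.043, 0.034]
contact_force: [-0.7, 0.7, 5.5]
gripper_width: 0.162
grasp_force: 27.7
```

Run:
```python
from h import *
s=ctrl.observe();p=tocab(s['position']); print(p.round(4)); go(cab(p[0]+.144,p[1],p[2]),166.2)
```

```text
[-0.1859  0.0011  0.1379]
t53.1 pos [ 0.4058 -0.2076  0.1379] yaw 166.33 F [-0.7  0.7  5.5] w 0.162 g 27.7
 shift cm [-14.36  -0.07   1.06]
 turn 0.002
```

servo_tool(
  series=[
    [[-0.5,0,0],0,0],
    [[-1.4,0,0.1],0,0],
    [[-2.3,0,0.2],0,0],
    [[-3.2,0,0.2],0,0],
    [[-4.1,0,0.3],0,0],
  ],
)

```text
time: 53.5
position: [0.4411, -0.217, 0.1376]
ee_rot: [0.364, 3.055, 0.035]
contact_force: [-15.8, 3.8, 22.5]
gripper_width: 0.161
grasp_force: 26.6
```

servo_tool(
  series=[
    [[-0.9,0,0.1],0,0],
    [[-1.8,0,0.1],0,0],
    [[-2.7,0,0.2],0,0],
    [[-3.6,0,0.3],0,0],
    [[-4.5,0,0.3],0,0],
  ],
)

```text
time: 53.92
position: [0.4855, -0.2276, 0.1379]
ee_rot: [0.364, 3.053, 0.035]
contact_force: [-7.4, 1.9, 6.3]
gripper_width: 0.164
grasp_force: 24.9
```

Run:
```python
from h import *
s=ctrl.observe();p=tocab(s['position']); print(p.round(4)); go(cab(-.0419,p[1],.137),166.2)
P,I,D=snap('wrist','w14'); C=cloud(P,D); q=np.apply_along_axis(tocab,-1,C)*1000
b=(abs(q[...,2]-143)<4)&(q[...,0]<0)&(q[...,0]>-240)&(abs(q[...,1])<16); print('handle end x',np.percentile(q[b][:,0],1) if b.any() else None)
```

```text
[-0.1038  0.0006  0.1379]
t53.9 pos [ 0.4855 -0.2276  0.1379] yaw 166.34 F [-7.4  1.9  6.3] w 0.164 g 24.9
 shift cm [-6.17 -0.03  0.48]
 turn 0.002
handle end x -129.40523280680492
```

servo_tool(
  series=[
    [[-0.8,0,0],0,0],
    [[-1.6,0,0.1],0,0],
    [[-2.4,0,0.2],0,0],
    [[-3.2,0,0.2],0,0],
    [[-4,0,0.3],0,0],
  ],
)

```text
time: 54.38
position: [0.5246, -0.237, 0.1379]
ee_rot: [0.364, 3.053, 0.035]
contact_force: [-11.9, 3.8, 16.0]
gripper_width: 0.162
grasp_force: 26.3
```

servo_tool(
  series=[
    [[-0.5,0,0],0,0],
    [[-1,0,0.1],0,0],
    [[-1.5,0,0.1],0,0],
    [[-1.8,0,0.2],0,0],
    [[-2.1,0,0.2],0,0],
  ],
)

```text
time: 54.8
position: [0.5443, -0.242, 0.1383]
ee_rot: [0.364, 3.055, 0.034]
contact_force: [-11.5, 3.3, 15.1]
gripper_width: 0.163
grasp_force: 25.4
```

Run:
```python
from h import *
s=ctrl.observe();p=tocab(s['position']); print(p.round(4)); go(cab(-.0419,p[1],.137),166.2)
P,I,D=snap('wrist','w15'); C=cloud(P,D); q=np.apply_along_axis(tocab,-1,C)*1000
b=(abs(q[...,2]-143)<5)&(q[...,0]<0)&(q[...,0]>-240)&(abs(q[...,1])<16); print('handle end x',np.percentile(q[b][:,0],1) if b.any() else None)
```

```text
[-0.0432  0.0007  0.1383]
t54.8 pos [ 0.5443 -0.242   0.1383] yaw 166.37 F [-11.5   3.3  15.1] w 0.163 g 25.4
 shift cm [-0.13 -0.    0.14]
 turn 0.003
handle end x -69.09833916807683
```

servo_tool(
  series=[
    [[-0.1,0,0],0,0],
    [[-0.2,0,0],0,0],
    [[-0.4,0,0],0,0],
    [[-0.5,0,0],0,0],
    [[-0.6,0,0],0,0],
  ],
)

```text
time: 55.27
position: [0.5496, -0.2432, 0.1382]
ee_rot: [0.364, 3.056, 0.035]
contact_force: [-14.1, 4.0, 16.5]
gripper_width: 0.162
grasp_force: 26.1
```

Run:
```python
from h import *
s=ctrl.observe();p=tocab(s['position']); print(p.round(4)); go(None)
P,I,D=snap('wrist','w16'); C=cloud(P,D); q=np.apply_along_axis(tocab,-1,C)*1000
b=(abs(q[...,2]-143)<5)&(q[...,0]<0)&(q[...,0]>-240)&(abs(q[...,1])<16); print('handle end x',np.percentile(q[b][:,0],1) if b.any() else None)
```

```text
[-0.0377  0.0008  0.1382]
t55.3 pos [ 0.5496 -0.2432  0.1382] yaw 166.35 F [-14.1   4.   16.5] w 0.162 g 26.1
handle end x -63.58312736076258
```

servo_tool(
  series=[
    [[-0.1,0,0],0,0],
    [[-0.2,0,0],0,0],
    [[-0.4,0,0],0,0],
    [[-0.5,0,0],0,0],
    [[-0.6,0,0],0,0],
  ],
)

```text
time: 55.73
position: [0.5505, -0.2433, 0.138]
ee_rot: [0.366, 3.068, 0.038]
contact_force: [-25.4, 9.7, 23.8]
gripper_width: 0.166
grasp_force: 28.1
```

Run:
```python
from h import *
s=ctrl.observe();p=tocab(s['position']); print(p.round(4)); go(None)
P,I,D=snap('wrist','w17'); C=cloud(P,D); q=np.apply_along_axis(tocab,-1,C)*1000
b=(abs(q[...,2]-143)<5)&(q[...,0]<0)&(q[...,0]>-240)&(abs(q[...,1])<16); print('handle end x',np.percentile(q[b][:,0],1) if b.any() else None)
```

```text
[-0.0369  0.001   0.138 ]
t55.7 pos [ 0.5505 -0.2433  0.138 ] yaw 166.34 F [-25.4   9.7  23.8] w 0.166 g 28.1
handle end x -63.38798201469632
```

It stopped against the back: force rose to 25 N with no further motion. Release and retreat.

servo_tool(
  series=[
    [[0.4,0,0],0,0],
    [[0.4,0,0],0,0.3],
    [[0.4,0,0],0,0.5],
    [[0.4,0,0],0,0.6],
    [[0.4,0,0],0,0.6],
  ],
)

```text
time: 56.2
position: [0.557, -0.2438, 0.137]
ee_rot: [0.363, 3.044, 0.035]
contact_force: [-0.7, -0.3, -0.9]
gripper_width: 0.601
grasp_force: 0.0
```

servo_tool(
  series=[
    [[2,0,0],0,0.6],
    [[4,0,-1],0,0.6],
    [[6,0,-3],0,0.6],
    [[8,0,-6],0,0.6],
    [[10,0,-9],0,0.6],
  ],
)

```text
time: 56.62
position: [0.4516, -0.2212, 0.2195]
ee_rot: [0.363, 3.047, 0.035]
contact_force: [0.1, 0.2, 0.2]
gripper_width: 0.603
grasp_force: 0.0
```

servo_tool(
  series=[
    [[1,3,-2],0,1],
    [[2,6,-4],0,1],
    [[3,9,-6],0,1],
    [[4,12,-6],0,1],
    [[5,15,-6],0,1],
  ],
)

```text
time: 57.03
position: [0.4352, -0.0633, 0.2824]
ee_rot: [0.363, 3.04, 0.037]
contact_force: [-0.4, 0.2, -0.8]
gripper_width: 0.996
grasp_force: 0.0
```

servo_tool(
  series=[
    [[0,3,0],0,1],
    [[0,6,0],0,1],
    [[0,9,0],0,1],
    [[0,9,0],0,1],
    [[0,9,0],0,1],
  ],
)

```text
time: 57.45
position: [0.4561, 0.0241, 0.2833]
ee_rot: [0.359, 3.045, 0.035]
contact_force: [0.3, -0.1, -0.3]
gripper_width: 1.002
grasp_force: 0.0
```

Run:
```python
from h import *
go(None)
P,I,D=snap('side','side9'); C=cloud(P,D); q=np.apply_along_axis(tocab,-1,C)*1000
b=(abs(q[...,2]-142)<6)&(q[...,0]<0)&(q[...,0]>-240)&(abs(q[...,1])<20); print('handle end',np.percentile(q[b][:,0],[2,50]) if b.any() else None,np.median(q[b][:,1]))
m=(abs(q[...,1])<110)&(q[...,0]<-25)&(q[...,0]>-160)&(q[...,2]>60)&(q[...,2]<100); A=np.c_[q[m][:,:2],np.ones(m.sum())]; print('flap',np.linalg.lstsq(A,q[m][:,2],rcond=None)[0])
P2,J,_=snap('scene','scene9')
cv2.imwrite('pics/f.png',np.hstack([cv2.resize(I[90:230,230:400],(425,350)),cv2.resize(I[240:390,200:380],(375,350))])[...,::-1])
```

```text
t57.5 pos [0.4561 0.0241 0.2833] yaw 166.5 F [ 0.3 -0.1 -0.3] w 1.002 g 0.0
handle end [-62.4032491  -30.65695036] 4.762237534108795
flap [1.20956426e-02 3.37598406e-03 8.72978969e+01]
```

View pics/f.png

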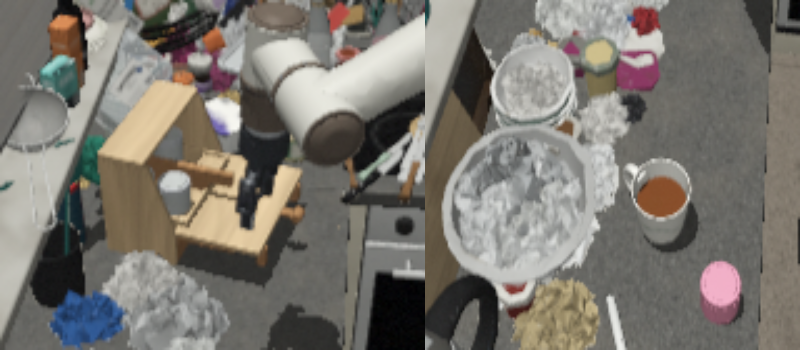

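The caddy is home with its tins upright, the flap is level, and the mug and pink tin are undisturbed. Handing in.

```bash
python3 -c "
from rig import ctrl
print(ctrl.hand_in())"
```

```text
the job is handed in; nothing more can be done
None
```

The job is handed in, with no verdict returned: both supports are out at their stops, the flap is level on them, and the caddy with the three tins I found is pushed back to its stop in the cabinet. The last pictures show the mug where it was, and nothing touched the food tin or tub.

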